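Drive the cupboard hinge screw home

ROBOT

A 6-joint arm with a two-finger parallel gripper is mounted at the origin on the work surface. World frame = base frame: x ahead of the robot, y to its left, z up, the work surface at z = 0. Lengths are in m, angles in degrees, forces in N, time in s.
With the tool pointing down it reaches from about 0.225 to 0.725 m from the base axis. Payload 3.1 kg.
Tool frame: the origin (TCP) lies midway between the tips of the shut fingers; the grasp point (between the pads) lies 19 mm behind it; z points along the fingers, y is the line along which they close (so a half turn about z gives the same grasp; the last joint's range is limited). The gripper opens to 85 mm and grips with 20 to 120 N. Pads are 22 mm wide; open, the fingers measure 114 mm over their backs; the gripper's body (76 mm by 85 mm) begins 54 mm behind the grasp point. The pads swing forward as they close: fully open they stand 13 mm farther back than shut.
Start: joints at [-84.099, 2.75, 5.684, 92.934, 0, 82.678], TCP at [0.12, -0.511, 0.231] pointing down, gripper open.
Joint ranges: [-166.93, 166.93], [-56.73, 111.36], [-69.38, 81.34], [-121.58, 131.49], [-85.45, 84.26], [-180, 180]. Speed limits (degrees/s): [159.86, 159.86, 180, 180, 180, 180].

INTERFACE

Orientations are given as [roll, pitch, yaw] about the fixed x, y, z axes, in that order (R = Rz(yaw) Ry(pitch) Rx(roll)).
In Python, from rig import bot gives the robot as it stands.
- The arm moves only by the tool arm_command, never from a script. Its argument "steps" is a list of rows, each a list of 3 entries, a list of its own where there are three numbers: the shift along the tool's x, y, z in mm, then the turn, a rotation vector about the tool's x, y, z in rad, then the gripper command: -1 is shut, 1 is fully open, values between are in proportion. In form: [[[dx, dy, dz], [ax, ay, az], grip], ...]. A call has 1 to 5 rows; each row is the pose to reach, as a shift and turn from the pose commanded when the call began, along the tool's axes at that moment; what a row does not reach only later rows make up. A row lasts 1/8 s, in which the tool goes at most 62.5 mm and 10.7 degrees, less where a joint would pass 70% of its speed; a pose out of reach is approached as far as the arm can. A call with a gripper value outside its range is refused whole. The fingers move at their own pace and stop on an object; "grip_force" is the grip in N (left out, the last holds). Time passes only in rows, so rows that repeat a pose let the fingers close. It gives the time, the measured TCP pose, the force, the opening and the grip force at its end, in the units of the state.
- bot.sense(): the state, without advancing time (a new reading comes with each control period).
- bot.get_image(name): name is "scene" or "top" or "wrist"; returns (picture, depth): 384x512x3 uint8, red, green, blue; 384x512 float32, m along the optical axis (not along the pixel's ray), 0 where there is no reading.
- bot.get_calibration(name): a dict with "fx", "fy", "cx", "cy" (pixels), "eye" and "attitude" of the camera in the world. Camera axes: x right, y down, z forward; pixel columns grow to the right and rows downward; lengths in m; the calibration is good to about 2 mm. A picture is of the moment at which its call begins: read the wrist's pose just before it. get_calibration takes no time and is no camera call; for the wrist camera it gives the pose at the moment of the call.
- bot.finish_job(): hands the job in; it is judged then, once.
Trained networks look in the newest picture that a camera, given by its name, has taken for a name from the list of things; names that differ only in an ending like _2 or _b are one class to them, and where a whole thing is asked for, a point or a joint stands for the part that bears it (a point fixed in the world has none). Each returns a list of dicts, best first, with "confidence" (0 to 1); they miss things now and then, are a little off and sometimes report something else, mostly with a low value. They report only what shows in the picture. A call takes as long as a camera call. They do not tell look-alikes from the thing itself.
- bot.boxes_of(query, camera): "xyz" ([x, y, z] in m, in world coordinates, good to about 4 mm: the middle of the surface that is visible of it).
The state is a dict: "time": time; "joints": joint angles; "joint_vel": joint speeds; "joint_torque": joint torques, N m; "tcp_pos": TCP position; "tcp_rot": TCP orientation; "force": force on the tool from outside, world axes, zero at the start; "wrist_torque": the same for the moment, N m; "opening": finger opening in m; "grip_force": force on a finger pad.
Only numpy, scipy, OpenCV 4.12 (cv2) and the standard library are available. Lean on these libraries where they do the work, as an engineer would, in place of code of your own. Each camera call takes 0.05 s, during which the arm holds its last target. There are 200 camera calls.

TASK

A cupboard door lies face down on the worktop and one screw of its hinge stands proud. Stand the screwdriver bit down in the mug so that it leans over the mug's ear, and let go of it; then take it up again and with it drive the proud screw clockwise until it is fully home. Finally lower the screwdriver (do not drop it) back into the mug, bit down, and leave it there, with the mug upright and the jar, bowl and spare knob undisturbed.

Things in the scene. Friction and masses are not known exactly. Their poses are not given: they have to be found in the camera images.
- screwdriver: Flat-blade screwdriver, 197 mm long, 110 g, lying at first. Origin on its axis at the handle's middle; x axis along the shaft to the bit. Black hexagonal handle, 85 mm long, 26 mm across flats (flats face +-z and every 60 degrees round x), then a 6 mm collar of 15 mm diameter. It balances in the handle: it lies level on a flat, its axis 13 mm above the worktop.
- bit (a point): Middle of the end of the screwdriver's blade, 154.5 mm from the screwdriver's origin along its x axis; same axes as the screwdriver. The steel shaft is 6 mm in diameter and ends in a flat blade 12 mm long, 6.5 mm wide (along the y axis) and 1.6 mm thick (along the z axis).
- butt (a point): Middle of the rear end of the screwdriver's handle, 42.5 mm behind the screwdriver's origin.
- mug: Deep narrow white mug, loose, 500 g: 90 mm tall, outer diameter 54 mm at the foot and 61 mm at the rim, wall 4 mm, floor 6 mm thick. One ear (handle) on the side of its -x axis, reaching 57 mm from the mug's axis and lying 18 to 77 mm above the foot. Origin at the centre of the underside, z up.
- mug_rim (a point): Centre of the mug's mouth, level with the rim, 90 mm above its foot; inner diameter there 53 mm.
- mug_floor (a point): Centre of the mug's inner floor, 6 mm above its foot.
- door: Grey cupboard door, fixed, face down on two battens: 300 mm (its x) by 360 mm (its y), upper side 30 mm above the worktop. Origin under its centre at worktop height, z up. Its hinge lies near the edge on its -x side.
- hinge (a point): Middle of the top of the nickel hinge's fixing plate, 31.8 mm above the worktop; axes as the door's. In the plate sit two screws: at y = -26 mm one already home (head 4.5 mm above the plate), at y = +26 mm the proud one, both at x = -4 mm. Between them the hinge arm runs along x, 14 to 18 mm wide, up to 13 mm above the plate.
- screw_head (a point): Centre of the top of the proud screw's head (36.3 mm above the worktop when home). Its orientation does not tell the slot's direction, which must be felt or seen. Round nickel head, 12 mm wide, 4.5 mm high. Across its centre one straight slot, closed at both ends, 9 mm long, 3.2 mm wide, 3 mm deep, flat bottom: the blade fits two ways, half a turn apart.
- screw (a joint): How far the proud screw has gone in, m; 0.0045 = head hard against the plate, no further. Clockwise from above drives it in 1 mm per radian (6.3 mm a turn), anticlockwise backs it out. It starts between 0.0010 and 0.0026 (1.9 to 3.5 rad remain), stays where it is left, resists turning with about 0.05 N m, and pushing alone does not turn it.
- jar: Bystander: amber glass jar with a steel cap, 60 mm in diameter, 100 mm tall. Origin under its centre.
- bowl: Bystander: small white bowl, 90 mm in diameter, 40 mm tall. Origin under its centre.
- spare_knob: Bystander: nickel cupboard knob, 32 mm in diameter, 28 mm tall, standing on its foot. Origin under its centre.
Not all that is in view belongs to the job. What is shaped like the mug but pink is not meant. Leave any pink look-alike of the screwdriver alone.

How it is judged (in metres and radians):
On the way, in this order (a step that is already met when the one before it is completed fails the run):
1. the screwdriver stands bit down in the mug, let go, leaning over the mug's ear (horizontal distance between bit and mug_floor below 0.03 m and z of bit in the frame of mug below 0.03 m and x of butt in the frame of mug below -0.03 m and y of butt in the frame of mug between -0.04 and 0.04 m and contact force between the fingers and screwdriver below 0.1 N), for 0.3 s.
2. the screw is driven fully home with the bit in its slot (value of joint screw above 0.0041 m and distance between bit and screw_head below 0.006 m), for 0.2 s.
At the end, for the whole second after the job is handed in: The screw is within 0.4 mm of fully home; the screwdriver stands at rest, released, in the mug with its bit within 30 mm above the mug's foot and its butt above the rim; the mug stands upright (within 0.1 rad) (value of joint screw above 0.0041 m and horizontal distance between bit and mug_floor below 0.03 m and z of bit in the frame of mug below 0.03 m and height (world z) of butt above 0.12 m and angle between mug's own z axis and vertical below 0.1 rad and linear speed of each of screwdriver, mug below 0.03 m/s); the robot touches nothing.
It fails at once if the jar, bowl or spare knob is moved more than 20 mm (distance of any of jar, bowl, spare_knob from where it was at the start of the episode above 0.02 m).
It fails at once if the mug is tipped over (more than 0.5 rad) (angle between mug's own z axis and vertical above 0.5 rad).
It fails at once if the screwdriver is dropped (falls faster than 0.9 m/s out of the fingers) (linear speed of screwdriver above 0.9 m/s and contact force between the fingers and screwdriver below 0.1 N).
It also fails if it takes over 72 s, if anything falls off the work surface, if the arm or the gripper's body presses on something with over 40 N, if the wrist force passes 120 N, or if a joint passes its speed limit or range.

## Working session

There is one attempt and no reset: what is moved stays moved. The work goes in short steps, Python scripts to look and compute and a tool call to move; the robot and the scene stay as the last step left them, time stands still between calls to the robot, and variables do not carry over. Pictures are saved under pics/ and viewed, at most 10 in all, crops included, and the job is handed in when it is done.

Besides the shell and the picture viewer there is one more tool, called after "Emit:" by a JSON object that holds its "fn" and its "kwargs", one argument or row to a line. arm_command: Moves the arm, as the interface text tells. Its arguments: {"type":"object","properties":{"steps":{"type":"array"},"grip_force":{"type":"number"}},"required":["steps"]}

```bash
ls; mkdir -p pics; cat > h.py <<'E'
import numpy as np, cv2
from scipy.spatial.transform import Rotation as R
from rig import bot
def snap(n,f=None):
    c=bot.get_calibration(n); im,d=bot.get_image(n)
    if f: cv2.imwrite('pics/'+f,cv2.cvtColor(im,cv2.COLOR_RGB2BGR))
    return im,d,c
E
python3 - <<'E'
from h import *
for n in ('top','scene'):
    im,d,c=snap(n,n+'0.png'); print(c); np.savez('pics/'+n,im=im,d=d)
    for q in ['screwdriver','bit','butt','mug','mug_rim','hinge','screw_head','jar','bowl','spare_knob','door']:
        for r in bot.boxes_of(q,n)[:3]: print(n,q,np.round(r['xyz'],3),round(r['confidence'],2))
print(bot.sense())
E
```

```text
pics
{'fx': 380.6367685016352, 'fy': 380.6367685016352, 'cx': 251.29172932412507, 'cy': 187.85689748524382, 'eye': array([ 0.3884873 , -0.06996221,  1.06233467]), 'attitude': array([-171.73459071,    1.98809695,  -90.18038598])}
top screwdriver [ 0.537 -0.234  0.022] 0.58
top bit [ 0.291 -0.295  0.025] 0.93
top bit [ 0.533 -0.235  0.027] 0.71
top butt [ 0.532 -0.235  0.02 ] 0.91
top butt [ 0.292 -0.292  0.018] 0.76
top butt [ 0.522 -0.007  0.029] 0.69
top mug [0.662 0.004 0.049] 0.96
top mug [ 0.525 -0.004  0.032] 0.83
top mug [0.666 0.325 0.03 ] 0.62
top mug_rim [ 0.661 -0.002  0.051] 0.93
top mug_rim [0.666 0.328 0.03 ] 0.68
top mug_rim [ 0.521 -0.005  0.031] 0.57
top hinge [0.666 0.326 0.029] 0.63
top jar [ 0.744 -0.08   0.105] 0.9
top bowl [ 0.637 -0.476  0.018] 0.8
top bowl [ 0.533 -0.234  0.022] 0.28
top spare_knob [ 0.464 -0.429  0.029] 0.68
top door [0.662 0.325 0.033] 0.78
{'fx': 392.4286916915331, 'fy': 392.4286916915331, 'cx': 254.0180455196173, 'cy': 192.6543146837568, 'eye': array([ 1.11448665, -0.89925762,  0.73687794]), 'attitude': array([-122.61643756,   -0.60928259, 
[... 639 characters left out ...]
292 0.03 ] 0.84
{'time': 1.2, 'joints': array([-8.40984605e+01,  2.75241141e+00,  5.68490415e+00,  9.29356833e+01,
        1.99646402e-03,  8.26794154e+01]), 'joint_vel': array([-0.00486721,  0.07518686, -0.03585049, -0.07218985,  0.00251889,
        0.07049276]), 'joint_torque': array([ 1.02354366e-03, -3.38654780e+01,  3.20155907e+01,  1.32145211e-03,
        9.53330641e-05, -3.06904795e-06]), 'tcp_pos': array([ 0.120095  , -0.5110668 ,  0.23130163]), 'tcp_rot': array([-1.79997090e+02, -2.38672906e-03,  1.32221240e+01]), 'force': array([ 0.38647928, -0.18974404, -0.93960551]), 'wrist_torque': array([ 0.01483339, -0.052443  , -0.0067759 ]), 'grip_force': 0.0, 'opening': 0.08510420608725996}
```

View top.

View pics/top0.png

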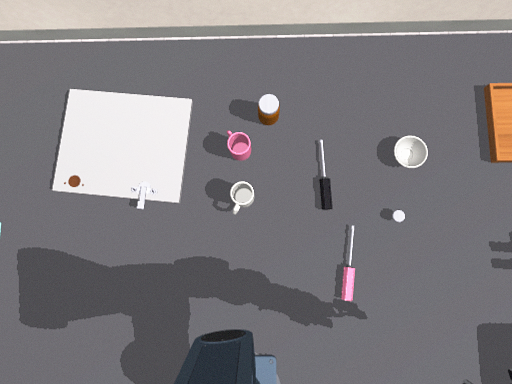

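View pics/scene0.png

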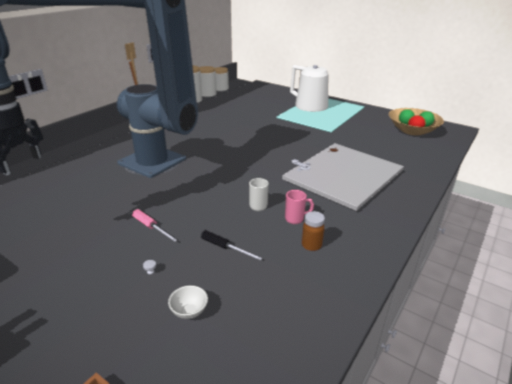

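```bash
cat >> h.py <<'E'
def cloud(d,c):
    v,u=np.mgrid[:d.shape[0],:d.shape[1]]
    P=np.stack([(u-c['cx'])/c['fx']*d,(v-c['cy'])/c['fy']*d,d],-1)
    return P@R.from_euler('xyz',c['attitude'],degrees=True).as_matrix().T+c['eye']
E
python3 - <<'E'
from h import *
c={n:bot.get_calibration(n) for n in('top','scene')}
for n in c:
    z=np.load(f'pics/{n}.npz'); P=cloud(z['d'],c[n]); ok=z['d']>0; im=z['im'].astype(int); x,y,h=P[...,0],P[...,1],P[...,2]
    tab=ok&(abs(x-.4)<.1)&(abs(y+.1)<.08); print(n,'table',np.median(h[tab]))
    # screwdriver
    m=ok&(abs(x-.54)<.14)&(abs(y+.24)<.07)&(h>.007)&(h<.05)
    n_,l,st,_=cv2.connectedComponentsWithStats(m.astype(np.uint8))
    k=1+np.argmax(st[1:,4]); m=l==k; Q=P[m]
    col=im[m].sum(1); print('sd',len(Q),Q.min(0),Q.max(0))
    H=Q[col<200]; print('handle n',len(H),'mean',H.mean(0),'max z',np.percentile(H[:,2],90))
    xy=Q[:,:2]; vx,vy,x0,y0=cv2.fitLine(xy.astype(np.float32),cv2.DIST_HUBER,0,.001,.001).ravel()
    a=np.array([vx,vy])*np.sign(vx); t=(xy-[x0,y0])@a; print('az',np.degrees(np.arctan2(a[1],a[0])),'ends',np.array([x0,y0])+a*t.min(),np.array([x0,y0])+a*t.max(),np.ptp(t))
    # mug
    m=ok&(abs(x-.52)<.08)&(abs(y+.0)<.06)&(h>.083)&(h<.1)&(im[...,0]-im[...,1]<25); Q=P[m]
    print('rim',len(Q),np.median(Q[:,2]),cv2.minEnclosingCircle(Q[:,:2].astype(np.float32)), cv2.fitEllipse(Q[:,:2].astype(np.float32)*1000))
E
python3 - <<'E'
from h import *
z=np.load('pics/top.npz'); import cv2
im=z['im'][...,::-1]
a=cv2.resize(im[165:230,205:280],None,fx=5,fy=5,interpolation=cv2.INTER_CUBIC)
b=cv2.resize(im[165:230,105:180],None,fx=5,fy=5,interpolation=cv2.INTER_CUBIC)
cv2.imwrite('pics/crop1.png',np.hstack([a,b]))
E
```

```text
top table -0.0002595106166626282
sd 424 [ 0.48202903 -0.25624133  0.00977272] [ 0.67948996 -0.22396704  0.0302402 ]
handle n 313 mean [ 0.52301025 -0.23730309  0.0233007 ] max z 0.027803656268540335
az 2.4778626 ends [ 0.48181704 -0.23980415] [ 0.67935058 -0.23125612] 0.19771840475523253
rim 117 0.08922613232641707 ((0.518433153629303, -0.01248533558100462), 0.030290985479950905) ((518.3355102539062, -12.431931495666504), (56.28432846069336, 56.95796585083008), 92.18045806884766)
scene table 0.0005291221503047616
sd 348 [ 0.48152159 -0.25423971  0.00755018] [ 0.67643997 -0.22029477  0.02922607]
handle n 259 mean [ 0.5280141  -0.24316074  0.02165394] max z 0.027467545081738744
az 5.6793203 ends [ 0.48217283 -0.24824206] [ 0.67606882 -0.22895934] 0.19485245060630402
rim 105 0.08863764968768095 ((0.5177426338195801, -0.011881493963301182), 0.032114312052726746) ((519.2391967773438, -11.302701950073242), (56.911354064941406, 57.70753479003906), 55.51467514038086)
```

View pics/crop1.png

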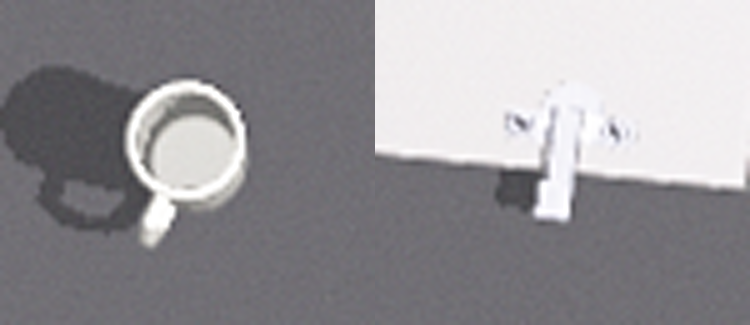

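```bash
python3 - <<'E'
from h import *
c={n:bot.get_calibration(n) for n in('top','scene')}
for n in c:
    z=np.load(f'pics/{n}.npz'); P=cloud(z['d'],c[n]); ok=z['d']>0; im=z['im'].astype(int); x,y,h=P[...,0],P[...,1],P[...,2]
    r=np.hypot(x-.5185,y+.012)
    m=ok&(r>.036)&(r<.062)&(h>.03)&(h<.082); Q=P[m]; print(n,'ear',len(Q),np.degrees(np.arctan2(Q[:,1]+.012,Q[:,0]-.5185)).round()[:60], Q.mean(0))
    m=ok&(abs(x-.525)<.05)&(abs(y+.24)<.03)&(h>.022)&(h<.04); Q=P[m]
    vx,vy,x0,y0=cv2.fitLine(Q[:,:2].astype(np.float32),cv2.DIST_L2,0,.001,.001).ravel(); print('handle top',len(Q),Q.mean(0),np.degrees(np.arctan2(vy,vx)),Q.min(0),Q.max(0))
    m=ok&(h>.008)&(h<.018)&(abs(y+.235)<.03)&(x>.59)&(x<.69); Q=P[m]; print('shaft',len(Q),Q.mean(0), Q[Q[:,0]>.64].mean(0))
    # door
    m=ok&(h>.024)&(h<.036)&(x>.5)&(y>.1); k=cv2.minAreaRect(P[m][:,:2].astype(np.float32)); print('door',k,cv2.boxPoints(k).round(4).tolist(), np.median(h[m]))
    m=ok&(h>.038)&(h<.06)&(abs(x-.53)<.09)&(abs(y-.27)<.1);Q=P[m]; print('hinge arm',len(Q),Q.mean(0),cv2.minAreaRect(Q[:,:2].astype(np.float32)))
E
```

```text
top ear 30 [149. 152. 155. 159. 149. 153. 156. 160. 151. 155. 158. 149. 153. 156.
 159. 151. 154. 157. 160. 152. 155. 158. 157. 159. 153. 156. 158. 159.
 156. 158.] [0.47662249 0.00732654 0.06661518]
handle top 213 [ 0.52417727 -0.23890686  0.0258494 ] 2.7976165 [ 0.48202903 -0.24940402  0.02225502] [ 0.56519475 -0.22601467  0.0302402 ]
shaft 63 [ 0.6367816  -0.23335255  0.01423587] [ 0.65917904 -0.23220209  0.01384403]
door ((0.6669716835021973, 0.3294287621974945), (0.3620623052120209, 0.3052581250667572), 84.119140625) [[0.4966000020503998, 0.16500000655651093], [0.8001999855041504, 0.13369999825954437], [0.8373000025749207, 0.49390000104904175], [0.5336999893188477, 0.5250999927520752]] 0.030087857377811056
hinge arm 129 [0.51353453 0.26519759 0.04152724] ((0.5206561088562012, 0.27120208740234375), (0.05518099293112755, 0.06433291733264923), 62.23429489135742)
scene ear 0 [] [nan nan nan]
handle top 148 [ 0.52599209 -0.24007912  0.02575753] 2.9296389 [ 0.48152159 -0.25156915  0.02205034] [ 0.56808645 -0.22781557  0.02922607]
shaft 65 [ 0.63386609 -0.23270336  0.0149986 ] [ 0.66009245 -0.23158338  0.01543339]
door ((0.68381667137146, 1.0326770544052124), (1.7656052112579346, 0.5416226387023926), 83.85958862304688) [[0.32010000944137573, 0.18389999866485596], [0.8586000204086304, 0.12600000202655792], [1.0475000143051147, 1.8813999891281128], [0.5090000033378601, 1.9393999576568604]] 0.030850297108719227
hinge arm 51 [0.51632062 0.26631505 0.04149844] ((0.5200064182281494, 0.2576597034931183), (0.06374695897102356, 0.05690118670463562), 18.854448318481445)<stdin>:6: RuntimeWarning: Mean of empty slice.
  ret = um.true_divide(
```

```bash
cat >> h.py <<'E'
def frame(z,y):
    z=np.array(z,float); z/=np.linalg.norm(z); y=np.array(y,float); y-=z*(y@z); y/=np.linalg.norm(y)
    return np.column_stack([np.cross(y,z),y,z])
def pose():
    s=bot.sense(); return np.array(s['tcp_pos']),R.from_euler('xyz',s['tcp_rot'],degrees=True).as_matrix(),s
def plan(p,M,parts=1,cur=None):
    """shift (mm) and turn (rad) in tool axes from the pose now to p, M; in parts, each from the end of the last"""
    p0,M0,_=pose() if cur is None else (*cur,0)
    rv=R.from_matrix(M0.T@M).as_rotvec(); p=np.asarray(p)
    for i in range(parts):
        Mi=M0@R.from_rotvec(rv*i/parts).as_matrix(); print('step',i,np.round(Mi.T@(p-p0)/parts*1e3,1),np.round(rv/parts,3))
    return rv
def pick(phi,az):
    a,f=np.radians(az),np.radians(phi); z=[np.sin(f)*np.cos(a),np.sin(f)*np.sin(a),-np.cos(f)]
    return frame(z,[-np.sin(a),np.cos(a),0])
E
python3 - <<'E'
from h import *
M=pick(35,3); plan(np.array([.526,-.239,.007])-.12*M[:,2],M,4)
print(np.linalg.norm(plan([.5,-.2,.1],M,1)))
E
```

```text
step 0 [ 97.4 -46.1  31.5] [-0.223 -0.02  -0.708]
step 1 [106.6  22.9  26.7] [-0.223 -0.02  -0.708]
step 2 [68.8 80.6 36.9] [-0.223 -0.02  -0.708]
step 3 [ 4.  96.7 56.9] [-0.223 -0.02  -0.708]
step 0 [ 441.  -215.9  131.3] [-0.893 -0.08  -2.833]
2.971477129779036
```

Emit:
{"fn": "arm_command", "kwargs": {
  "steps": [
    [[97, -46, 31], [-0.223, -0.02, -0.708], 0.5],
    [[97, -46, 31], [-0.223, -0.02, -0.708], 0.5],
    [[97, -46, 31], [-0.223, -0.02, -0.708], 0.5],
    [[97, -46, 31], [-0.223, -0.02, -0.708], 0.5]
  ],
  "grip_force": 70
}}

```text
time: 1.7
tcp_pos: [0.2048, -0.4432, 0.2001]
tcp_rot: [168.6, 5.5, 53.9]
force: [-0.4, -0.0, -0.1]
opening: 0.0637
grip_force: 0.0
```

Emit:
{"fn": "arm_command", "kwargs": {
  "steps": [
    [[107, 23, 27], [-0.223, -0.02, -0.708], 0.5],
    [[107, 23, 27], [-0.223, -0.02, -0.708], 0.5],
    [[107, 23, 27], [-0.223, -0.02, -0.708], 0.5],
    [[107, 23, 27], [-0.223, -0.02, -0.708], 0.5]
  ]
}}

```text
time: 2.2
tcp_pos: [0.2894, -0.3755, 0.1682]
tcp_rot: [163.3, 16.9, 93.6]
force: [0.0, -0.0, 0.2]
opening: 0.0641
grip_force: 0.0
```

Emit:
{"fn": "arm_command", "kwargs": {
  "steps": [
    [[69, 81, 37], [-0.223, -0.02, -0.708], 0.5],
    [[69, 81, 37], [-0.223, -0.02, -0.708], 0.5],
    [[69, 81, 37], [-0.223, -0.02, -0.708], 0.5],
    [[69, 81, 37], [-0.223, -0.02, -0.708], 0.5]
  ]
}}

```text
time: 2.7
tcp_pos: [0.3738, -0.3081, 0.1365]
tcp_rot: [167.1, 28.9, 135.8]
force: [0.8, 0.3, -0.2]
opening: 0.0639
grip_force: 0.0
```

Emit:
{"fn": "arm_command", "kwargs": {
  "steps": [
    [[4, 97, 57], [-0.223, -0.02, -0.708], 0.5],
    [[4, 97, 57], [-0.223, -0.02, -0.708], 0.5],
    [[4, 97, 57], [-0.223, -0.02, -0.708], 0.5],
    [[4, 97, 57], [-0.223, -0.02, -0.708], 0.5],
    [[4, 97, 57], [-0.223, -0.02, -0.708], 0.5]
  ]
}}

```text
time: 3.32
tcp_pos: [0.4577, -0.2429, 0.1053]
tcp_rot: [179.9, 34.9, -177.3]
force: [0.2, 0.1, -0.3]
opening: 0.0638
grip_force: 0.0
```

```bash
python3 - <<'E'
from h import *
p,M0,s=pose(); print(s['time'],s['joints'],s['opening'])
M=pick(35,3); plan(np.array([.526,-.239,.007]),M)
im,d,c=snap('wrist','w1.png'); P=cloud(d,c); ok=d>0
Q=P[ok&(P[...,2]>.02)&(P[...,2]<.04)&(abs(P[...,0]-.525)<.06)&(abs(P[...,1]+.24)<.04)]
print(c['eye'],M0.T@(c['eye']-p),len(Q),Q.mean(0) if len(Q) else '',Q.min(0),Q.max(0))
l=cv2.fitLine(Q[:,:2].astype(np.float32),cv2.DIST_L2,0,.001,.001).ravel(); print(l,np.degrees(np.arctan2(l[1],l[0])))
E
```

```text
3.325 [-52.5291779  -25.39921149 -40.02878787  53.756481    28.12536638
 -49.77572773] 0.06383418857945733
step 0 [  0.2   0.4 119.7] [-0.001 -0.001 -0.005]
[ 0.31544981 -0.2485139   0.17909713] [ 0.07450349  0.00135203 -0.14204324] 1272 [ 0.51517218 -0.23732755  0.02440283] [ 0.47962177 -0.2489685   0.0200074 ] [ 0.56629471 -0.2244742   0.02659037]
[ 0.9987077   0.05082203  0.5151722  -0.23732755] 2.9131427
```

Emit:
{"fn": "arm_command", "kwargs": {
  "steps": [
    [[0, 1.5, 50], [0, 0, 0], 0.5],
    [[0, 1.5, 90], [0, 0, 0], 0.5],
    [[0, 1.5, 110], [0, 0, 0], 0.5],
    [[0, 1.5, 120], [0, 0, 0], 0.5],
    [[0, 1.5, 120], [0, 0, 0], 0.5]
  ]
}}

```text
time: 4.0
tcp_pos: [0.5264, -0.2368, 0.0068]
tcp_rot: [179.9, 34.9, -177.1]
force: [-1.0, -0.0, 0.8]
opening: 0.0641
grip_force: 0.0
```

Emit:
{"fn": "arm_command", "kwargs": {
  "steps": [
    [[0, 0, 0], [0, 0, 0], -1],
    [[0, 0, 0], [0, 0, 0], -1],
    [[0, 0, 0], [0, 0, 0], -1],
    [[0, 0, 0], [0, 0, 0], -1],
    [[0, 0, 0], [0, 0, 0], -1]
  ]
}}

```text
time: 4.62
tcp_pos: [0.5273, -0.2383, 0.0089]
tcp_rot: [-179.9, 35.1, -177.0]
force: [-3.9, 0.4, 5.7]
opening: 0.0267
grip_force: 69.4
```

```bash
python3 - <<'E'
from h import *
p,M,s=pose(); print(p,s['opening']); plan(p+[0,0,.15],M)
E
```

```text
[ 0.5272552  -0.23833824  0.0088748 ] 0.026712529963111947
step 0 [ -86.2   -0.3 -122.7] [0. 0. 0.]
```

Emit:
{"fn": "arm_command", "kwargs": {
  "steps": [
    [[-20, 0, -29], [0, 0, 0], -1],
    [[-52, 0, -74], [0, 0, 0], -1],
    [[-86, 0, -123], [0, 0, 0], -1],
    [[-86, 0, -123], [0, 0, 0], -1],
    [[-86, 0, -123], [0, 0, 0], -1]
  ]
}}

```text
time: 5.25
tcp_pos: [0.5259, -0.237, 0.1564]
tcp_rot: [179.9, 34.9, -177.1]
force: [-0.6, 0.4, -2.0]
opening: 0.0266
grip_force: 69.4
```

```bash
cat >> h.py <<'E'
def shaft(n,tag,lo=.03,hi=.16,thick=.02):
    """fit line to thin bright points in front of tool; not general"""
E
python3 - <<'E'
from h import *
p,M,s=pose(); print(p,s['opening'],s['grip_force'],s['joints'].round(1))
for n in('top','scene','wrist'):
    im,d,c=snap(n,n+'2.png'); P=cloud(d,c); T=(P-p)@M   # tool frame
    ok=(d>0)&(abs(T[...,1])<.03)
    W=P-p; m=ok&(W[...,0]>.06)&(W[...,0]<.2)&(abs(W[...,2])<.08)&(abs(W[...,1])<.03)
    Q=T[m]; print(n,len(Q))
    if len(Q)>5:
        l=cv2.fitLine(Q.astype(np.float32),cv2.DIST_HUBER,0,.001,.001).ravel(); e=l[:3]*-np.sign(l[0]); print(e,l[3:],'max along',((Q-l[3:])@e).max(), 'tip',l[3:]+e*((Q-l[3:])@e).max(),'W',M@e)
E
```

```text
[ 0.52588952 -0.23703535  0.15641369] 0.026587082645181892 69.40739125013351 [-44.5 -19.3 -30.2  53.9  24.9 -41.8]
top 92
[-0.810297   -0.00592187  0.5859895 ] [-0.0905504  -0.00062822  0.0563218 ] max along 0.04495563829373344 tip [-0.12697782 -0.00089444  0.08266533] W [ 0.99884753  0.04478301 -0.01726481]
scene 76
[-0.81386167  0.00306468  0.5810505 ] [-0.08934043  0.00039634  0.05818429] max along 0.04331025148064985 tip [-0.12458899  0.00052907  0.08334973] W [ 0.99849149  0.05375811 -0.01116734]
wrist 162
[-0.81960076  0.00596687  0.572904  ] [-0.08995587  0.00276935  0.05950636] max along 0.042189343019517635 tip [-0.12453429  0.00302109  0.0836768 ] W [ 0.99839332  0.05665095 -0.00120002]
```

```bash
cat >> h.py <<'E'
def lean(az,th,bit,e=np.array([-.815,0,.58]),b=np.array([-.125,.001,.085])):
    a,t=np.radians(az),np.radians(th); u=np.array([np.cos(a),np.sin(a),0]); d=np.sin(t)*u-np.cos(t)*np.array([0,0,1.])
    y=np.array([-np.sin(a),np.cos(a),0]); e=e/np.linalg.norm(e)
    M=np.column_stack([np.cross(y,d),y,d])@np.linalg.inv(np.column_stack([np.cross([0,1,0],e),[0,1,0],e]))
    return np.array(bit)-M@b,M,d,u
E
python3 - <<'E'
from h import *
p,M,d,u=lean(-25,20,np.array([.5185,-.012,.009])+.012*lean(-25,20,[0,0,0])[3])
print(p,M.round(3),d); plan(p-.12*d,M,2)
E
```

```text
[0.47936145 0.00514723 0.14991099] [[-0.746  0.423 -0.514]
 [ 0.348  0.906  0.24 ]
 [ 0.567  0.    -0.824]] [ 0.30997552 -0.14454396 -0.93969262]
step 0 [ -2.1 131.4 -64.2] [0.003 0.592 0.259]
step 1 [ 65.5 122.8 -45.1] [0.003 0.592 0.259]
```

Emit:
{"fn": "arm_command", "kwargs": {
  "steps": [
    [[-2, 131, -64], [0.003, 0.592, 0.259], -1],
    [[-2, 131, -64], [0.003, 0.592, 0.259], -1],
    [[-2, 131, -64], [0.003, 0.592, 0.259], -1],
    [[-2, 131, -64], [0.003, 0.592, 0.259], -1],
    [[-2, 131, -64], [0.003, 0.592, 0.259], -1]
  ]
}}

```text
time: 6.02
tcp_pos: [0.4853, -0.1077, 0.2082]
tcp_rot: [175.6, 0.1, 169.0]
force: [-0.9, -0.2, -0.9]
opening: 0.0264
grip_force: 69.5
```

Emit:
{"fn": "arm_command", "kwargs": {
  "steps": [
    [[65, 123, -45], [0.003, 0.592, 0.259], -1],
    [[65, 123, -45], [0.003, 0.592, 0.259], -1],
    [[65, 123, -45], [0.003, 0.592, 0.259], -1],
    [[65, 123, -45], [0.003, 0.592, 0.259], -1],
    [[65, 123, -45], [0.003, 0.592, 0.259], -1]
  ]
}}

```text
time: 6.65
tcp_pos: [0.4437, 0.0209, 0.2617]
tcp_rot: [-179.8, -34.5, 154.8]
force: [0.2, 0.3, -1.1]
opening: 0.0268
grip_force: 69.7
```

```bash
python3 - <<'E'
from h import *
p,M,s=pose(); print(p,s['joints'].round(1))
P0,M1,d,u=lean(-25,20,np.array([.5185,-.012,.009])+.012*lean(-25,20,[0,0,0])[3])
B=P0-.12*d+M1@[-.125,.001,.085]; print('bit expected',B)
plan(P0-.12*d,M1)
for n in('top','scene'):
    im,dd,c=snap(n,n+'3.png'); P=cloud(dd,c)
    w=(P-B)@-d; r=np.linalg.norm((P-B)+w[...,None]*d,axis=-1)
    m=(dd>0)&(w>-.02)&(w<.1)&(r<.02); Q=P[m]; print(n,len(Q))
    if len(Q)>5:
        l=cv2.fitLine(Q.astype(np.float32),cv2.DIST_HUBER,0,.001,.001).ravel(); e=l[:3]*-np.sign(l[2]); t=((Q-l[3:])@e).max(); print(e,'tip',l[3:]+e*t)
    x,y,h=P[...,0],P[...,1],P[...,2]
    m=(dd>0)&(abs(x-.52)<.08)&(abs(y+.0)<.06)&(h>.083)&(h<.1); Q=P[m]; print('rim',len(Q),cv2.minEnclosingCircle(Q[:,:2].astype(np.float32)))
E
```

```text
[0.44367614 0.02087485 0.26166792] [-11.4  25.2  27.2 125.8   7.5  11.4]
bit expected [4.92178631e-01 2.73855873e-04 1.21763114e-01]
step 0 [2.3 0.8 0.3] [-0.002  0.001 -0.002]
top 0
rim 0 ((0.0, 0.0), 0.0)
scene 60
[ 0.31232464 -0.13967305 -0.93965137] tip [ 0.49597083 -0.0031949   0.12481696]
rim 110 ((0.517064094543457, -0.01160425040870905), 0.032489631325006485)
```

View pics/scene3.png

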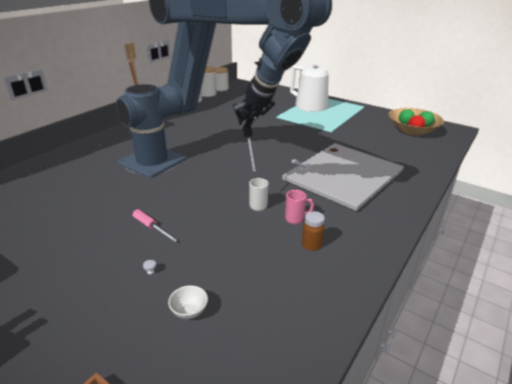

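```bash
cat > kin.py <<'E'
import numpy as np
from scipy.optimize import least_squares
from scipy.spatial.transform import Rotation as R
def fk(q,k):
    q=np.radians(q); h,L1,L2,a,L4,L5=k; ry=lambda t:R.from_euler('y',t).as_matrix(); rz=lambda t:R.from_euler('z',t).as_matrix(); rx=lambda t:R.from_euler('x',t).as_matrix()
    A=rz(q[0]); p=np.array([0,0,h])+A@ry(q[1])@[0,0,L1]; B=A@ry(q[1]-q[2]); p=p+B@[L2,0,a]; C=B@ry(q[3]); p=p+C@[L4,0,0]; D=C@rz(q[4]); p=p+D@[L5,0,0]
    return p,D@rx(q[5])   # tool z = D x-axis
data=[([-84.0985,2.7524,5.6849,92.9357,0,82.679],[.120095,-.511067,.2313]),([-52.529,-25.399,-40.0288,53.7565,28.125,-49.776],[.4577,-.2429,.1053]),
([-44.5,-19.3,-30.2,53.9,24.9,-41.8],[.52589,-.23704,.15641]),([-11.4,25.2,27.2,125.8,7.5,11.4],[.44368,.02087,.26167])]
s=least_squares(lambda k:np.concatenate([fk(q,k)[0]-p for q,p in data]),[.15,.3,.3,0,.05,.2]); K=s.x
X=np.array([[0,0,1],[0,1,0],[-1,0,0]])
def ik(p,M,q0):
    """M tool rotation; tool frame = D@rx(j6) with columns permuted (found from the start pose)"""
    f=lambda q:np.concatenate([(fk(q,K)[0]-p)*20,(fk(q,K)[1]@PERM-M).ravel()])
    r=least_squares(f,q0); return r.x,np.linalg.norm(r.fun)
E0=R.from_euler('xyz',[-179.997,-.0024,13.2221],degrees=True).as_matrix(); PERM=np.round(fk(data[0][0],K)[1].T@E0)
if __name__=='__main__':
    print(K,np.abs(s.fun).max()); print(fk(data[0][0],K)[1].T@E0)
    from h import *
    print(pose()[1]-fk(pose()[2]['joints'],K)[1]@PERM)
    q=pose()[2]['joints']
    for th in(20,24):
      P0,M1,d,u=lean(-25,th,np.array([.5185,-.012,.009])+.012*lean(-25,20,[0,0,0])[3])
      for a in(.12,.08,.04,0): print(th,a,ik(P0-a*d,M1,q)[0].round(1),ik(P0-a*d,M1,q)[1])
E
python3 kin.py
```

```text
[0.10176462 0.47273087 0.50286515 0.10945247 0.00690911 0.47724946] 0.06670330714040468
[[-3.47713583e-05 -3.03540372e-06  9.99999999e-01]
 [ 6.97919372e-06  1.00000000e+00  3.03564640e-06]
 [-9.99999999e-01  6.97929927e-06 -3.47713371e-05]]
[[ 2.22044605e-16  1.66533454e-16  0.00000000e+00]
 [ 2.77555756e-16  1.11022302e-16 -2.77555756e-17]
 [-1.11022302e-16 -2.19876201e-16  0.00000000e+00]]
20 0.12 [ -7.6  25.   27.5 125.8   9.8  14.5] 7.078200731464351e-10
20 0.08 [ -7.9  25.7  24.2 121.9   9.6  14.2] 6.554400312907016e-09
20 0.04 [ -8.3  26.8  21.4 118.1   9.4  13.9] 2.6193625681678864e-14
20 0 [ -8.6  28.1  19.2 114.5   9.2  13.6] 4.822058284170644e-13
24 0.12 [ -6.4  19.   20.7 120.9   9.3  16.1] 3.1568045394192696e-08
24 0.08 [ -6.9  20.1  17.9 117.1   9.1  15.8] 3.5316207588015195e-08
24 0.04 [ -7.3  21.5  15.7 113.5   8.9  15.4] 4.1043667590324075e-14
24 0 [ -7.7  23.2  13.9 110.1   8.7  15. ] 2.83089483039953e-13
```

Emit:
{"fn": "arm_command", "kwargs": {
  "steps": [
    [[-24, 0, 17], [0, 0, 0], -1],
    [[-49, 0, 35], [0, 0, 0], -1],
    [[-69, 0, 49], [0, 0, 0], -1],
    [[-82, 0, 58], [0, 0, 0], -1],
    [[-90, 0, 64], [0, 0, 0], -1]
  ]
}}

```text
time: 7.38
tcp_pos: [0.4782, 0.0048, 0.1607]
tcp_rot: [-179.8, -34.3, 154.9]
force: [0.5, -0.9, -0.8]
opening: 0.0265
grip_force: 69.6
```

```bash
python3 - <<'E'
from h import *
p,M,s=pose(); print(p,s['force'],s['joints'].round(1))
B=p+M@[-.125,.001,.085]; print('bit',B)
d=M@np.array([-.815,0,.58])
im,dd,c=snap('scene','scene4.png'); P=cloud(dd,c)
x,y,h=P[...,0],P[...,1],P[...,2]
m=(dd>0)&(abs(x-.52)<.08)&(abs(y+.0)<.06)&(h>.083)&(h<.09); Q=P[m]; print('rim',len(Q),cv2.minEnclosingCircle(Q[:,:2].astype(np.float32)))
cv2.imwrite('pics/scene4c.png',cv2.resize(im[80:230,190:350,::-1],None,fx=4,fy=4,interpolation=2))
E
```

```text
[0.4781938  0.00484367 0.16069453] [ 0.4757088  -0.93721939 -0.75566277] [-12.2  31.   23.8 116.4   7.1  10.7]
bit [ 0.52868415 -0.01798625  0.02005129]
rim 74 ((0.5166888236999512, -0.00999612919986248), 0.03384095057845116)
```

View pics/scene4c.png

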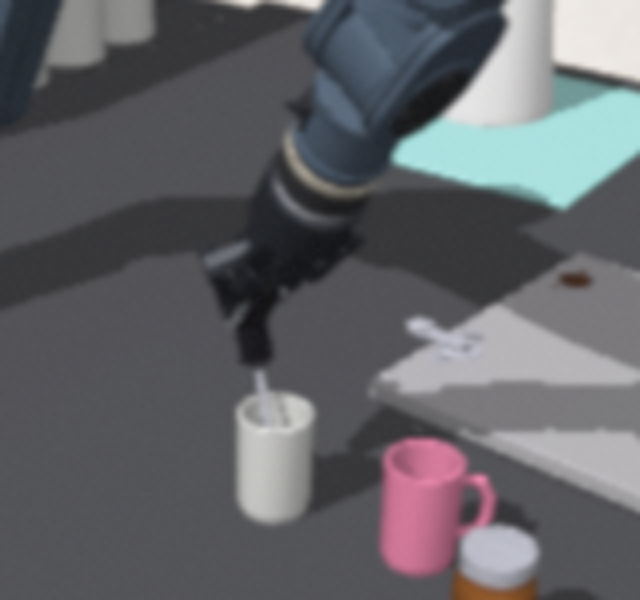

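Emit:
{"fn": "arm_command", "kwargs": {
  "steps": [
    [[-5, 0, 3.5], [0, 0, 0], -1],
    [[-10.5, 0, 7.5], [0, 0, 0], -1],
    [[-10.5, 0, 7.5], [0, 0, 0], -1],
    [[-10.5, 0, 7.5], [0, 0, 0], -1]
  ]
}}

```text
time: 7.92
tcp_pos: [0.4823, 0.0031, 0.1491]
tcp_rot: [-179.8, -34.3, 154.9]
force: [0.1, -0.5, -0.5]
opening: 0.0268
grip_force: 69.6
```

Emit:
{"fn": "arm_command", "kwargs": {
  "steps": [
    [[0, 0, 0], [0, 0, 0], -0.2],
    [[0, 0, 0], [0, 0, 0], 0],
    [[0, 0, 0], [0, 0, 0], 0.3],
    [[0, 0, 0], [0, 0, 0], 0.6],
    [[0, 0, 0], [0, 0, 0], 0.6]
  ]
}}

```text
time: 8.55
tcp_pos: [0.4822, 0.0031, 0.1489]
tcp_rot: [-179.8, -34.3, 154.9]
force: [-0.4, 0.2, -0.6]
opening: 0.0678
grip_force: 0.0
```

Emit:
{"fn": "arm_command", "kwargs": {
  "steps": [
    [[0, 0, -30], [0, 0, 0], 0.6],
    [[0, 0, -70], [0, 0, 0], 0.6],
    [[0, 0, -110], [0, 0, 0], 0.6],
    [[0, 0, -110], [0, 0, 0], 0.6],
    [[0, 0, -110], [0, 0, 0], 0.6]
  ]
}}

```text
time: 9.18
tcp_pos: [0.5375, -0.0227, 0.2385]
tcp_rot: [-179.8, -34.3, 154.9]
force: [-0.0, 0.2, -0.3]
opening: 0.0683
grip_force: 0.0
```

```bash
python3 - <<'E'
from h import *
p,M,s=pose(); print(s['time'],p,s['joints'].round(1))
for n in('wrist','scene','top'):
    im,dd,c=snap(n,n+'5.png'); P=cloud(dd,c); np.savez('pics/%s5'%n,im=im,d=dd,P=P)
    x,y,h=P[...,0],P[...,1],P[...,2]
    m=(dd>0)&(np.hypot(x-.49,y-.0)<.12)&(h>.098)&(h<.2)&((P-p)@M[:,2]>.02); Q=P[m]; print(n,len(Q))
    if len(Q)>10:
        l=cv2.fitLine(Q.astype(np.float32),cv2.DIST_HUBER,0,.001,.001).ravel(); e=l[:3]*-np.sign(l[2]); t=(Q-l[3:])@e; print('dir',e,'tilt',np.degrees(np.arccos(-e[2])),'az',np.degrees(np.arctan2(e[1],e[0])),'butt',l[3:]+e*t.min(),Q.min(0),Q.max(0))
    m=(dd>0)&(abs(x-.52)<.08)&(abs(y+.0)<.06)&(h>.083)&(h<.092); Q=P[m]; print('rim',len(Q),cv2.minEnclosingCircle(Q[:,:2].astype(np.float32)))
E
```

```text
9.175 [ 0.53746308 -0.02267732  0.23845559] [-13.4  43.9  51.6 131.4   6.4   9.7]
wrist 2278
dir [ 0.4851984  -0.19645482 -0.85204935] tilt 31.564724 az -22.042818 butt [0.45894997 0.0166256  0.18338073] [ 0.43998412 -0.01090376  0.10430597] [0.50219968 0.0327143  0.18395342]
rim 587 ((0.5179203748703003, -0.009722774848341942), 0.030452299863100052)
scene 235
dir [ 0.4298727  -0.20973966 -0.87819064] tilt 28.575132 az -26.00826 butt [0.45847367 0.01087423 0.18363974] [ 0.44751642 -0.01215902  0.09846599] [0.50221167 0.02637688 0.18437829]
rim 106 ((0.5186131000518799, -0.009426523000001907), 0.032708894461393356)
top 0
rim 0 ((0.0, 0.0), 0.0)
```

View pics/wrist5.png

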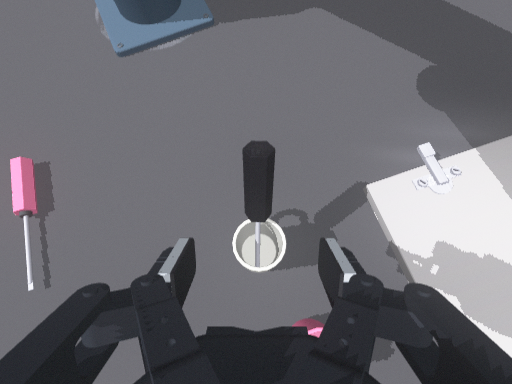

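```bash
cat >> h.py <<'E'
from scipy.optimize import least_squares
def fithandle(Q,p0,az,th,roll0=0):
    """hex handle fit: returns butt point, direction, roll of a flat normal about axis (deg, from horizontal perpendicular)"""
    def ax(v):
        a,t=v[3],v[4]; d=np.array([np.sin(t)*np.cos(a),np.sin(t)*np.sin(a),-np.cos(t)]); y=np.array([-np.sin(a),np.cos(a),0]); return d,y,np.cross(y,d)
    def res(v):
        d,y,x=ax(v); q=Q-v[:3]; s=q@d; A=np.stack([(q@y)*np.cos(v[5]+k*np.pi/3)+(q@x)*np.sin(v[5]+k*np.pi/3) for k in range(6)],-1).max(-1)-.013
        return np.maximum(A,-s) if False else np.where(s<.0,np.maximum(A,-s),A)
    best=None
    for r in(-20,0,20):
        o=least_squares(res,[*p0,np.radians(az),np.radians(th),np.radians(r+roll0)],loss='soft_l1',f_scale=.001)
        if best is None or o.cost<best.cost: best=o
    v=best.x; d,y,x=ax(v); s=(Q-v[:3])@d; v[:3]+=d*np.percentile(s,1)
    return v[:3],d,np.degrees(v[3:]),np.sqrt(np.mean(best.fun**2)),(v[3],v[4],v[5])
E
python3 - <<'E'
from h import *
p,M,s=pose(); al=[]
d0=np.array([.44,-.205,-.87]);d0/=np.linalg.norm(d0); b0=np.array([.457,.013,.182])
for n in('wrist','scene'):
    z=np.load(f'pics/{n}5.npz'); P=z['P']; q=P-b0; t=q@d0; r=np.linalg.norm(q-t[...,None]*d0,axis=-1)
    m=(z['d']>0)&(t>.002)&(t<.083)&(r<.021); Q=P[m]; al.append(Q); print(n,len(Q),*fithandle(Q,b0,-25,29)[:4])
Q=np.vstack([al[0][::8],al[1]]); print(*fithandle(Q,b0,-25,29)[:4])
E
```

```text
wrist 1812 [0.45297408 0.01964904 0.1754472 ] [ 0.43947901 -0.21234399 -0.87279335] [-25.78853686  29.21511465 -29.96169129] 0.0004040252044781501
scene 216 [0.45462122 0.01903779 0.1763126 ] [ 0.42802567 -0.20375661 -0.88049831] [-25.4562374   28.29746761 -30.5863656 ] 0.0018620070645194943
[0.45316685 0.01952229 0.17581866] [ 0.43868767 -0.21004079 -0.87374824] [-25.58479537  29.10282487  29.40403228] 0.0014160142802140613
```

```bash
python3 - <<'E'
from h import *
c=bot.get_calibration('top'); Rt=R.from_euler('xyz',c['attitude'],degrees=True).as_matrix()
for u,v in((134,189.4),(153.6,191.2)):
    r=Rt@[(u-c['cx'])/c['fx'],(v-c['cy'])/c['fy'],1]; print(c['eye']+r*(.038-c['eye'][2])/r[2])
z=np.load('pics/wrist5.npz')['P']; 
p,M,s=pose(); w=bot.get_calibration('wrist'); Rw=R.from_euler('xyz',w['attitude'],degrees=True).as_matrix(); print('cam axis in tool',(M.T@Rw).round(3), (M.T@(w['eye']-p)).round(4))
print('wrist px left/right screws',z[171,456],z[183,423])
for q in('screw_head','hinge'):
  print(q,[(r['xyz'],r['confidence']) for r in bot.boxes_of(q,'wrist')[:3]])
E
```

```text
[0.535846   0.28777263 0.038     ]
[0.53042208 0.23319966 0.038     ]
cam axis in tool [[ 0.001 -0.957 -0.291]
 [ 1.     0.001  0.001]
 [-0.    -0.291  0.957]] [ 0.0739  0.001  -0.1413]
wrist px left/right screws [0.53878118 0.28890846 0.03863114] [0.53391088 0.23775759 0.03630821]
screw_head [([0.537, 0.2906, 0.0351], 0.38)]
hinge [([0.6019, 0.2371, 0.0327], 0.73)]
```

```bash
python3 - <<'E'
from h import *
M=pick(0,-25); S=np.array([.537,.289,.039]); t=S-M@[.022,.001,.03]; print(t); plan(t+[0,0,.07],M,2)
from kin import ik; print(ik(t,M,pose()[2]['joints'])[0].round(1))
E
```

```text
[0.55651615 0.27879609 0.069     ]
step 0 [ 17.3 140.8  71.6] [-0.001 -0.3   -0.   ]
step 1 [ 37.7 140.7  63.5] [-0.001 -0.3   -0.   ]
[26.6 13.2 -0.1 76.7 -0.  51.6]
```

Emit:
{"fn": "arm_command", "kwargs": {
  "steps": [
    [[17, 47, 24], [0, -0.1, 0], 1],
    [[17, 94, 48], [0, -0.2, 0], 1],
    [[17, 141, 72], [0, -0.3, 0], 1],
    [[45, 200, 100], [0, -0.45, 0], 1],
    [[60, 250, 120], [0, -0.6, 0], 1]
  ]
}}

```text
time: 10.05
tcp_pos: [0.5362, 0.2527, 0.173]
tcp_rot: [-179.9, 0.4, 154.9]
force: [0.3, 0.7, -0.4]
opening: 0.085
grip_force: 0.0
```

```bash
python3 - <<'E'
from h import *
M=pick(0,-25); S=np.array([.537,.289,.039]); t=S-M@[.022,.001,.03]; print(pose()[0]); plan(t,M,1)
E
```

```text
[0.53616323 0.25268671 0.17299447]
step 0 [ -6.6  32.4 104. ] [-0.001  0.007 -0.001]
```

Emit:
{"fn": "arm_command", "kwargs": {
  "steps": [
    [[-6, 32, 52], [0, 0.007, 0], 1],
    [[-6, 32, 90], [0, 0.007, 0], 1],
    [[-6, 32, 104], [0, 0.007, 0], 1],
    [[-6, 32, 104], [0, 0.007, 0], 1],
    [[-6, 32, 104], [0, 0.007, 0], 1]
  ]
}}

```text
time: 10.68
tcp_pos: [0.5579, 0.2773, 0.0713]
tcp_rot: [180.0, -0.1, 154.9]
force: [-0.5, 0.3, -0.1]
opening: 0.0853
grip_force: 0.0
```

```bash
python3 - <<'E'
from h import *
p,M,s=pose(); print(p,s['joints'].round(1))
im,d,c=snap('wrist','w6.png'); P=cloud(d,c); np.savez('pics/w6',im=im,d=d,P=P)
Rw=R.from_euler('xyz',c['attitude'],degrees=True).as_matrix()
q=Rw.T@(np.array([.537,.289,.039])-c['eye']); u,v=int(c['fx']*q[0]/q[2]+c['cx']),int(c['fy']*q[1]/q[2]+c['cy']); print(u,v,c['fx'])
u0,v0=max(u-50,0),max(v-45,0); cv2.imwrite('pics/w6c.png',cv2.resize(im[v0:v0+90,u0:u0+100,::-1],None,fx=6,fy=6,interpolation=2)); print(u0,v0)
E
```

```text
[0.55787514 0.27727611 0.07133969] [20.2 18.6  5.5 77.   0.1 45.3]
257 192 272.78132722807567
207 147
```

View pics/w6c.png

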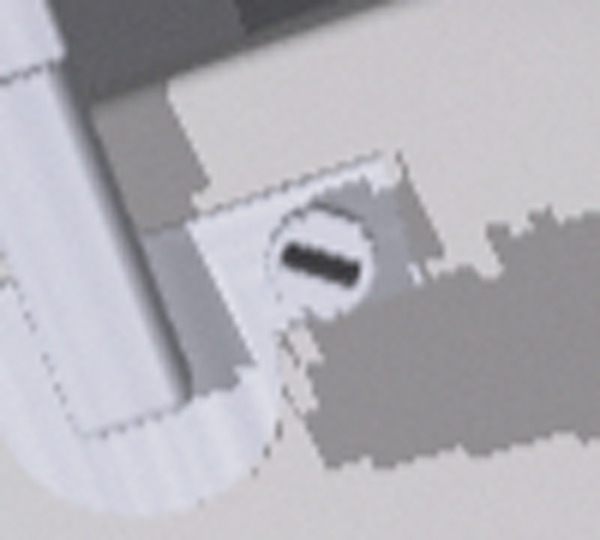

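```bash
python3 - <<'E'
from h import *
z=np.load('pics/w6.npz'); P=z['P']; im=z['im']; c=bot.get_calibration('wrist'); Rw=R.from_euler('xyz',c['attitude'],degrees=True).as_matrix()
g=cv2.resize(cv2.cvtColor(im,cv2.COLOR_RGB2GRAY)[147:237,207:307],None,fx=6,fy=6,interpolation=2)
m=(g<110).astype(np.uint8); n,l,st,ce=cv2.connectedComponentsWithStats(m); k=l[262,321]; print(st[k],ce[k])
pts=np.argwhere(l==k)[:,::-1].astype(np.float32); r=cv2.minAreaRect(pts); print(r)
hh=P[181:201,250:272,2]; print('head z',np.percentile(hh,[5,25,50,75,90]))
pl=P[...,2][(abs(P[...,0]-.537)<.012)&(abs(P[...,1]-.289)<.014)]; print(np.histogram(pl,bins=np.arange(.028,.046,.001)))
zt=.0385
def W(u,v):
    q=Rw@[((207+u/6)-.42-c['cx'])/c['fx'],((147+v/6)-.42-c['cy'])/c['fy'],1]; return c['eye']+q*(zt-c['eye'][2])/q[2]
b=cv2.boxPoints(r); e=sorted([(np.linalg.norm(b[i]-b[(i+1)%4]),(b[i]+b[(i+1)%4])/2) for i in range(4)],key=lambda t:t[0])[:2]
A,B=W(*e[0][1]),W(*e[1][1]); print(A,B,(A+B)/2,np.linalg.norm(A-B),'slot az',np.degrees(np.arctan2(*(B-A)[1::-1])))
p,M,s=pose(); print('tool',M.T@((A+B)/2-p))
E
```

```text
[ 283  245   76   40 1613] [321.03223807 264.24426534]
((320.57281494140625, 263.72943115234375), (76.8711166381836, 23.534259796142578), 17.927919387817383)
head z [0.02952043 0.03098312 0.03533364 0.03754266 0.0381441 ]
(array([154, 265, 349, 268,  18,   6,  34,  31,  45, 103,  52,   3,   0,
         0,   0,   0,   0]), array([0.028, 0.029, 0.03 , 0.031, 0.032, 0.033, 0.034, 0.035, 0.036,
       0.037, 0.038, 0.039, 0.04 , 0.041, 0.042, 0.043, 0.044, 0.045]))
[0.53393306 0.28818864 0.0385    ] [0.539849   0.29439976 0.0385    ] [0.53689103 0.2912942  0.0385    ] 0.008577665993681125 slot az 46.394336453428814
tool [0.02511431 0.00356731 0.0332007 ]
```

```bash
cat >> h.py <<'E'
def coax(d,r):
    """tool frame with z=d, tool y turned r deg from the horizontal perpendicular"""
    a=np.arctan2(d[1],d[0]); y=np.array([-np.sin(a),np.cos(a),0]); x=np.cross(y,d); r=np.radians(r)
    return frame(d,y*np.cos(r)+x*np.sin(r))
E
python3 - <<'E'
from h import *
from kin import ik
d=np.array([.43948,-.21234,-.87279]); T=np.array([.453,.0196,.1755])+.046*d; M=coax(d,30); H=T-.09*d
p,M0,s=pose(); print(ik(H,M,s['joints'])[0].round(1),ik(T,M,s['joints'])[0].round(1),R.from_matrix(M).as_euler('xyz',degrees=True))
U=np.array([.50,.20,.25]); plan(U,M0,1); plan(H,M,1,(U,M0))
E
```

```text
[ 30.2 -30.7 -28.5  74.8 -23.9  22.3] [ 22.9 -29.  -36.5  62.3 -21.5  14.8] [-164.37828678   25.00512333 -172.30361884]
step 0 [  20.1  -94.6 -178.4] [0. 0. 0.]
step 0 [ -12.4 -183.1   36. ] [ 0.138 -0.498 -0.5  ]
```

Emit:
{"fn": "arm_command", "kwargs": {
  "steps": [
    [[0, 0, -60], [0, 0, 0], 1],
    [[0, -10, -110], [0, 0, 0], 1],
    [[10, -50, -160], [0, 0, 0], 1],
    [[20, -95, -178], [0, 0, 0], 1],
    [[20, -95, -178], [0, 0, 0], 1]
  ]
}}

```text
time: 11.35
tcp_pos: [0.4998, 0.1983, 0.2534]
tcp_rot: [179.8, 0.2, 154.8]
force: [-0.1, 1.2, 0.3]
opening: 0.0854
grip_force: 0.0
```

Emit:
{"fn": "arm_command", "kwargs": {
  "steps": [
    [[-3, -45, 9], [0.035, -0.125, -0.125], 1],
    [[-6, -90, 18], [0.07, -0.25, -0.25], 1],
    [[-9, -135, 27], [0.1, -0.37, -0.37], 1],
    [[-12, -183, 36], [0.138, -0.498, -0.5], 1],
    [[-12, -183, 36], [0.138, -0.498, -0.5], 1]
  ]
}}

```text
time: 11.98
tcp_pos: [0.4242, 0.0273, 0.2025]
tcp_rot: [-164.3, 24.2, -172.3]
force: [-0.5, 0.7, -0.3]
opening: 0.0852
grip_force: 0.0
```

```bash
python3 - <<'E'
from h import *
d=np.array([.43948,-.21234,-.87279]); T=np.array([.453,.0196,.1755])+.046*d; M=coax(d,30); H=T-.09*d
p,M0,s=pose(); print(p,s['joints'].round(1)); plan(H,M); plan(T,M)
im,dd,c=snap('wrist','w7.png'); P=cloud(dd,c)
b0=np.array([.453,.0196,.1755]); q=P-b0; t=q@d; r=np.linalg.norm(q-t[...,None]*d,axis=-1)
m=(dd>0)&(t>.002)&(t<.083)&(r<.021); Q=P[m]; print(len(Q),*fithandle(Q[::3],b0,-25,29)[:4])
m=(dd>0)&(t>-.02)&(t<.083)&(r<.014); print(np.percentile(t[m],[0,1,5,20,50]))
E
```

```text
[0.42419986 0.02725186 0.20247341] [  5.5 -40.3 -35.8  69.8 -14.8  -2.1]
step 0 [-13.4  -1.4  -6.4] [-0.001 -0.013  0.004]
step 0 [-14.6  -1.3  83.6] [-0.001 -0.013  0.004]
885 [0.45407206 0.01921921 0.17345011] [ 0.43915507 -0.21433218 -0.87247036] [-26.0149581   29.25300675  29.91268008] 0.00019305463028969686
[-0.00406307 -0.00336195 -0.00295119 -0.00234676 -0.00149379]
```

Emit:
{"fn": "arm_command", "kwargs": {
  "steps": [
    [[0, 0, 0], [0, 0, 0], 1],
    [[0, 0, 0], [0, 0, 0], 1]
  ]
}}

```text
time: 12.28
tcp_pos: [0.4349, 0.0296, 0.2149]
tcp_rot: [-164.3, 24.9, -172.2]
force: [0.5, -0.1, -0.8]
opening: 0.0853
grip_force: 0.0
```

```bash
python3 - <<'E'
from h import *
d=np.array([.4393,-.2133,-.8726]); b=np.array([.452,.0202,.1777]); T=b+.049*d; M=coax(d,30)
p,M0,s=pose(); print(p,s['joints'].round(1),s['joint_vel'].round(2)); plan(T-.09*d,M); plan(T,M)
E
```

```text
[0.43488322 0.02957369 0.2148537 ] [  5.7 -39.  -34.   69.6 -14.8  -2. ] [ 0.06  0.7  -0.08  0.4  -0.09 -0.17]
step 0 [ 1.5 -0.3  0.9] [ 0.001 -0.     0.004]
step 0 [ 1.4 -0.3 90.9] [ 0.001 -0.     0.004]
```

Emit:
{"fn": "arm_command", "kwargs": {
  "steps": [
    [[1.4, -0.3, 30], [0, 0, 0.004], 1],
    [[1.4, -0.3, 60], [0, 0, 0.004], 1],
    [[1.4, -0.3, 82], [0, 0, 0.004], 1],
    [[1.4, -0.3, 91], [0, 0, 0.004], 1],
    [[1.4, -0.3, 91], [0, 0, 0.004], 1]
  ],
  "grip_force": 100
}}

```text
time: 12.9
tcp_pos: [0.4715, 0.0092, 0.1318]
tcp_rot: [-164.4, 24.7, -172.5]
force: [0.4, -0.5, 0.7]
opening: 0.0853
grip_force: 0.0
```

Emit:
{"fn": "arm_command", "kwargs": {
  "steps": [
    [[0, 0, 0], [0, 0, 0], 0],
    [[0, 0, 0], [0, 0, 0], -1],
    [[0, 0, 0], [0, 0, 0], -1],
    [[0, 0, 0], [0, 0, 0], -1],
    [[0, 0, 0], [0, 0, 0], -1]
  ]
}}

```text
time: 13.52
tcp_pos: [0.4712, 0.0088, 0.1326]
tcp_rot: [-164.3, 24.9, -172.5]
force: [-0.5, -0.7, 2.5]
opening: 0.0249
grip_force: 97.7
```

```bash
python3 - <<'E'
from h import *
p,M0,s=pose(); print(p,s['joints'].round(1),s['force'],s['opening']);
im,dd,c=snap('scene','scene8.png'); P=cloud(dd,c); x,y,h=P[...,0],P[...,1],P[...,2]
m=(dd>0)&(abs(x-.52)<.08)&(abs(y+.0)<.06)&(h>.083)&(h<.092); Q=P[m]; print('rim',len(Q),cv2.minEnclosingCircle(Q[:,:2].astype(np.float32)))
E
```

```text
[0.47115951 0.00878605 0.13256013] [  1.6 -34.2 -40.8  57.1 -13.1  -5.5] [-0.48967417 -0.73960588  2.5395646 ] 0.02485708355893669
rim 107 ((0.5193536877632141, -0.010222647339105606), 0.03274179995059967)
```

```bash
python3 - <<'E'
from h import *
p,M0,s=pose(); d=M0[:,2]; U=p-.125*d; plan(U,M0)
H=np.array([.5369,.2913,.235]); M=R.from_euler('xyz',[180,0,346.4],degrees=True).as_matrix()
print(U); plan(H,M,4,(U,M0))
E
```

```text
step 0 [  -0.   -0. -125.] [0. 0. 0.]
[0.41649013 0.03556886 0.24171838]
step 0 [-34.   62.    0.9] [-0.168 -0.066 -0.687]
step 1 [-64.9  25.4  12. ] [-0.168 -0.066 -0.687]
step 2 [-64.5 -23.6  16.6] [-0.168 -0.066 -0.687]
step 3 [-33.1 -61.2  12.5] [-0.168 -0.066 -0.687]
```

Emit:
{"fn": "arm_command", "kwargs": {
  "steps": [
    [[0, 0, -20], [0, 0, 0], -1],
    [[0, 0, -60], [0, 0, 0], -1],
    [[0, 0, -100], [0, 0, 0], -1],
    [[0, 0, -125], [0, 0, 0], -1],
    [[0, 0, -125], [0, 0, 0], -1]
  ]
}}

```text
time: 14.2
tcp_pos: [0.4168, 0.0364, 0.2429]
tcp_rot: [-164.4, 25.0, -172.4]
force: [-0.8, -0.0, -1.8]
opening: 0.0244
grip_force: 98.1
```

Emit:
{"fn": "arm_command", "kwargs": {
  "steps": [
    [[-34, 62, 1], [-0.168, -0.066, -0.687], -1],
    [[-34, 62, 1], [-0.168, -0.066, -0.687], -1],
    [[-34, 62, 1], [-0.168, -0.066, -0.687], -1],
    [[-34, 62, 1], [-0.168, -0.066, -0.687], -1]
  ]
}}

```text
time: 14.7
tcp_pos: [0.4456, 0.0997, 0.2358]
tcp_rot: [-159.7, 15.6, -131.0]
force: [0.2, -0.1, -1.0]
opening: 0.025
grip_force: 98.5
```

Emit:
{"fn": "arm_command", "kwargs": {
  "steps": [
    [[-65, 25, 12], [-0.168, -0.066, -0.687], -1],
    [[-65, 25, 12], [-0.168, -0.066, -0.687], -1],
    [[-65, 25, 12], [-0.168, -0.066, -0.687], -1],
    [[-65, 25, 12], [-0.168, -0.066, -0.687], -1]
  ]
}}

```text
time: 15.2
tcp_pos: [0.4761, 0.1631, 0.2344]
tcp_rot: [-162.1, 5.9, -92.0]
force: [1.1, 0.4, -0.8]
opening: 0.0247
grip_force: 98.5
```

Emit:
{"fn": "arm_command", "kwargs": {
  "steps": [
    [[-65, -24, 17], [-0.168, -0.066, -0.687], -1],
    [[-65, -24, 17], [-0.168, -0.066, -0.687], -1],
    [[-65, -24, 17], [-0.168, -0.066, -0.687], -1],
    [[-65, -24, 17], [-0.168, -0.066, -0.687], -1]
  ]
}}

```text
time: 15.7
tcp_pos: [0.5071, 0.2274, 0.2325]
tcp_rot: [-170.1, -0.1, -52.9]
force: [0.2, -0.3, -1.0]
opening: 0.0246
grip_force: 98.7
```

Emit:
{"fn": "arm_command", "kwargs": {
  "steps": [
    [[-33, -61, 12], [-0.168, -0.066, -0.687], -1],
    [[-33, -61, 12], [-0.168, -0.066, -0.687], -1],
    [[-33, -61, 12], [-0.168, -0.066, -0.687], -1],
    [[-33, -61, 12], [-0.168, -0.066, -0.687], -1],
    [[-33, -61, 12], [-0.168, -0.066, -0.687], -1]
  ]
}}

```text
time: 16.32
tcp_pos: [0.5374, 0.2914, 0.2312]
tcp_rot: [180.0, 0.3, -13.8]
force: [0.3, -0.2, -1.4]
opening: 0.025
grip_force: 99.0
```

```bash
python3 - <<'E'
from h import *
H=np.array([.5369,.2913,.235]); M=R.from_euler('xyz',[180,0,346.4],degrees=True).as_matrix()
p,M0,s=pose(); print(s['time'],p,s['tcp_rot'],s['joints'].round(1),s['force'],s['opening']); plan(H,M)
im,dd,c=snap('wrist','w9.png'); P=cloud(dd,c); np.savez('pics/w9',im=im,d=dd,P=P,p=p,M=M0,eye=c['eye'],att=c['attitude'])
T=(P-p)@M0; m=(dd>0)&(np.hypot(T[...,0],T[...,1])<.03)&(T[...,2]>.03)&(T[...,2]<.16); Q=T[m]; print(len(Q))
l=cv2.fitLine(Q.astype(np.float32),cv2.DIST_HUBER,0,.001,.001).ravel(); e=l[:3]*np.sign(l[2]); t=(Q-l[3:])@e; print('dir tool',e,'tip',l[3:]+e*t.max())
im,dd,c=snap('scene'); P=cloud(dd,c)
T=(P-p)@M0; m=(dd>0)&(np.hypot(T[...,0],T[...,1])<.03)&(T[...,2]>.045)&(T[...,2]<.16); Q=T[m]; print(len(Q))
l=cv2.fitLine(Q.astype(np.float32),cv2.DIST_HUBER,0,.001,.001).ravel(); e=l[:3]*np.sign(l[2]); t=(Q-l[3:])@e; print('dir tool',e,'tip',l[3:]+e*t.max())
E
```

```text
16.325 [0.53742781 0.29141741 0.23121017] [179.95107291   0.25698899 -13.77175217] [ 2.210e+01  1.630e+01  2.100e+01  9.490e+01  1.000e-01 -1.441e+02] [ 0.31753918 -0.18757394 -1.38686042] 0.024993277061814863
step 0 [-0.5  0.2 -3.8] [ 0.001  0.004 -0.003]
250
dir tool [-0.10454114 -0.0024681   0.9945175 ] tip [-0.00575531 -0.00229807  0.14748668]
43
dir tool [ 0.00494902 -0.01107489  0.99992645] tip [-0.00269346 -0.00123673  0.1438619 ]
```

View pics/w9.png

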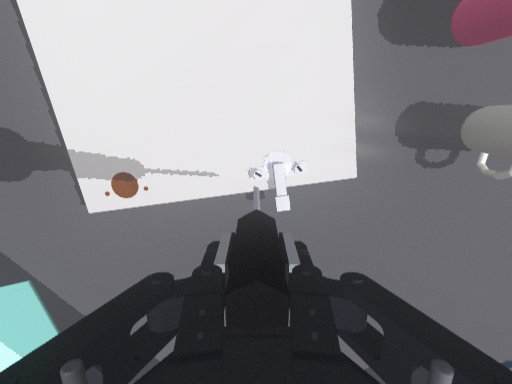

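Emit:
{"fn": "arm_command", "kwargs": {
  "steps": [
    [[0, 0, 10], [0, 0, 0], -1],
    [[0, 0, 24], [0, 0.004, 0], -1],
    [[0, 0, 24], [0, 0.004, 0], -1],
    [[0, 0, 24], [0, 0.004, 0], -1]
  ]
}}

```text
time: 16.92
tcp_pos: [0.5371, 0.2914, 0.2105]
tcp_rot: [-179.9, -0.2, -13.7]
force: [0.4, -0.7, -0.7]
opening: 0.0247
grip_force: 99.1
```

```bash
python3 - <<'E'
from h import *
p,M0,s=pose(); print(s['time'],p,s['tcp_rot'],s['force'])
im,dd,c=snap('wrist','w10.png'); P=cloud(dd,c); np.savez('pics/w10',im=im,d=dd,P=P,p=p,M=M0)
Rw=R.from_euler('xyz',c['attitude'],degrees=True).as_matrix()
def px(X): q=Rw.T@(X-c['eye']); return c['fx']*q[0]/q[2]+c['cx'],c['fy']*q[1]/q[2]+c['cy']
print('screw px',px(np.array([.5369,.2913,.0385])),'bit nominal',px(p+M0@[0,0,.148]),'shaft at .12',px(p+M0@[0,0,.12]))
for k in range(3): print('px per mm tool axis',k,np.array(px(p+M0@([0,0,.148]+np.eye(3)[k]*.001)))-px(p+M0@[0,0,.148]))
cv2.imwrite('pics/w10c.png',cv2.resize(im[145:220,220:300,::-1],None,fx=8,fy=8,interpolation=2))
E
```

```text
16.925 [0.53709391 0.29142419 0.21045128] [-1.79926606e+02 -1.75380950e-01 -1.36887552e+01] [ 0.40241327 -0.68907395 -0.74360835]
screw px (np.float64(257.9941183380654), np.float64(179.26317240465764)) bit nominal (np.float64(257.74045120245444), np.float64(183.66348752469693)) shaft at .12 (np.float64(257.84188151554855), np.float64(190.53593391225795))
px per mm tool axis 0 [ 0.00189209 -0.88819195]
px per mm tool axis 1 [9.14115095e-01 8.50948996e-04]
px per mm tool axis 2 [-0.00328637 -0.22266943]
```

View pics/w10c.png

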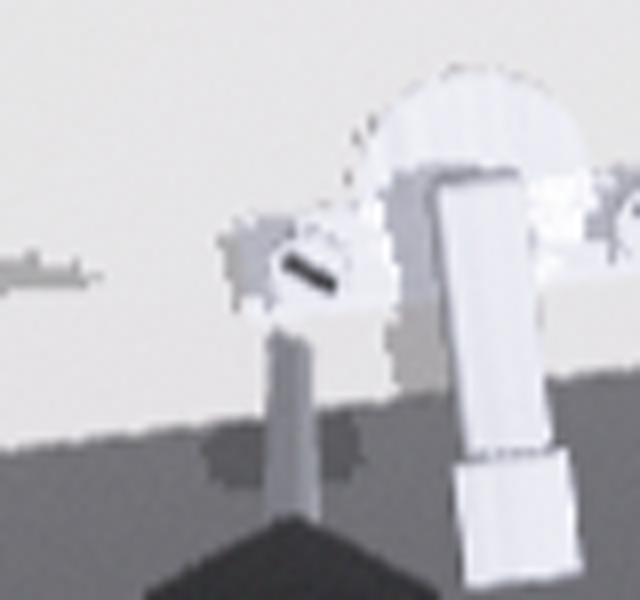

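```bash
python3 - <<'E'
from h import *
z=np.load('pics/w10.npz'); P,d,p,M,im=z['P'],z['d'],z['p'],z['M'],z['im']; T=(P-p)@M
m=(d>0)&(np.hypot(T[...,0],T[...,1]+.002)<.012)&(T[...,2]>.03)&(T[...,2]<.16)
for v in range(180,212,1):
    r=np.where(m[v,240:275])[0]+240
    if len(r): print(v,r.min(),r.max(),'T mid',np.round(np.median(T[v,r],0)*1e3,1))
g=cv2.cvtColor(im,cv2.COLOR_RGB2GRAY); print(g[183:200,250:264])
E
```

```text
186 253 255 T mid [ -2.3  -4.1 146.7]
187 253 257 T mid [ -1.   -2.9 137.6]
188 253 258 T mid [ -1.3  -2.4 134.6]
189 253 258 T mid [ -1.5  -2.4 131.4]
190 254 258 T mid [ -1.1  -1.8 125.8]
191 253 258 T mid [ -1.4  -2.3 123.2]
192 253 258 T mid [ -1.5  -2.3 120. ]
193 253 258 T mid [ -1.4  -2.3 116.1]
194 253 258 T mid [ -1.3  -2.3 112.1]
195 253 258 T mid [ -1.3  -2.3 108.7]
196 253 258 T mid [ -1.3  -2.3 105.4]
197 253 258 T mid [ -1.2  -2.3 102. ]
198 253 259 T mid [-1.4 -1.8 99.2]
199 253 259 T mid [-1.5 -1.8 96.4]
200 253 259 T mid [-1.4 -1.8 93.3]
201 253 259 T mid [-1.5 -1.8 90.7]
202 253 259 T mid [-1.5 -1.3 87.8]
203 253 259 T mid [-1.3 -1.7 84.3]
204 253 259 T mid [-1.5 -1.7 81.9]
205 253 259 T mid [-1.3 -1.7 78.6]
206 253 259 T mid [-1.4 -1.7 76.4]
207 253 259 T mid [-1.2 -1.7 73.3]
208 253 259 T mid [-1.3 -1.7 71.1]
209 253 259 T mid [-1.  -1.6 67.5]
210 253 259 T mid [10.3 -1.6 33.7]
211 251 261 T mid [ 9.9 -1.6 32.8]
[[227 237 237 188 228 235 237 236 236 236 235 237 237 236]
 [228 236 238 228 237 237 236 235 233 230 231 232 231 230]
 [228 232 233 233 215 230 230 230 228 228 228 228 228 228]
 [228 228 228 218 169 190 218 220 229 228 229 228 228 229]
 [227 227 228 176 138 144 164 172 208 228 227 228 228 227]
 [227 228 228 168 138 134 134 147 172 216 227 228 228 228]
 [227 228 228 187 141 132 131 146 158 211 227 227 228 228]
 [226 228 227 186 135 132 131 147 158 216 228 228 228 228]
 [228 228 227 181 132 131 132 146 156 216 227 229 229 229]
 [228 227 227 182 133 130 131 146 156 217 228 227 229 228]
 [228 228 228 183 131 132 132 143 156 216 229 228 227 228]
 [227 226 227 167 133 131 131 145 155 215 229 229 228 226]
 [226 228 230 156 130 130 128 145 155 194 192 196 177 164]
 [218 214 224 148 131 127 130 142 154 152 128 126 110 102]
 [143 145 153 129 129 132 130 143 154 129  96  94  92  92]
 [ 90  94  93 115 128 130 130 140 152 129  95  93  93  93]
 [ 92  92  92 117 129 130 128 144 152 128  97  94  92  90]]
```

```bash
python3 - <<'E'
from h import *
z=np.load('pics/w10.npz'); im=z['im']; p,M,s=pose(); c=bot.get_calibration('wrist'); Rw=R.from_euler('xyz',c['attitude'],degrees=True).as_matrix()
g=cv2.resize(cv2.cvtColor(im,cv2.COLOR_RGB2GRAY)[145:220,220:300],None,fx=8,fy=8,interpolation=2)
m=(g<140).astype(np.uint8); n,l,st,ce=cv2.connectedComponentsWithStats(m); k=l[273,310]; print(st[k],ce[k]); r=cv2.minAreaRect(np.argwhere(l==k)[:,::-1].astype(np.float32)); print(r)
def W(c0,zt=.0385):
    u,v=220+(c0[0]+.5)/8-.5,145+(c0[1]+.5)/8-.5; q=Rw@[(u-c['cx'])/c['fx'],(v-c['cy'])/c['fy'],1]; return c['eye']+q*(zt-c['eye'][2])/q[2]
S=W(r[0]); print('screw',S,M.T@(S-p)); b=cv2.boxPoints(r); e=sorted([(np.linalg.norm(b[i]-b[(i+1)%4]),(b[i]+b[(i+1)%4])/2) for i in range(4)],key=lambda t:t[0])[:2]
v=W(e[1][1])-W(e[0][1]); print('slot az',np.degrees(np.arctan2(v[1],v[0])),np.linalg.norm(v))
E
```

```text
[284 255  52  37 821] [309.32399513 273.2679659 ]
((309.63092041015625, 273.3733215332031), (57.02699279785156, 16.22861099243164), 29.24882698059082)
screw [0.5377658  0.29104225 0.0385    ] [-1.43648650e-04  6.82315929e-04  1.72427309e-01]
slot az -133.4177219200441 0.00846331183956565
```

Emit:
{"fn": "arm_command", "kwargs": {
  "steps": [
    [[3.9, 3.3, 5], [0, 0, 0], -1],
    [[3.9, 3.3, 12], [0, 0, 0], -1],
    [[3.9, 3.3, 16], [0, 0, 0], -1],
    [[3.9, 3.3, 16], [0, 0, 0], -1],
    [[3.9, 3.3, 16], [0, 0, 0], -1]
  ]
}}

```text
time: 17.6
tcp_pos: [0.5405, 0.2875, 0.1947]
tcp_rot: [-179.9, -0.2, -13.7]
force: [0.6, 0.3, -1.4]
opening: 0.0253
grip_force: 99.1
```

```bash
python3 - <<'E'
from h import *
p,M0,s=pose(); print(s['time'],p,s['tcp_rot'],s['force'])
im,d,c=snap('wrist','w11.png'); P=cloud(d,c); np.savez('pics/w11',im=im,d=d,P=P,p=p,M=M0)
T=(P-p)@M0; Rw=R.from_euler('xyz',c['attitude'],degrees=True).as_matrix()
def px(X): q=Rw.T@(X-c['eye']); return np.round([c['fx']*q[0]/q[2]+c['cx'],c['fy']*q[1]/q[2]+c['cy']],2)
print('screw px',px(np.array([.5378,.2910,.0385])),'bit',px(p+M0@[-.004,-.0026,.149]))
m=(d>0)&(np.hypot(T[...,0],T[...,1]+.002)<.012)&(T[...,2]>.03)&(T[...,2]<.17)
for v in range(176,200,2):
    r=np.where(m[v,240:275])[0]+240
    if len(r): print(v,r.min(),r.max(),'T mid',np.round(np.median(T[v,r],0)*1e3,1))
cv2.imwrite('pics/w11c.png',cv2.resize(im[155:215,220:300,::-1],None,fx=8,fy=8,interpolation=2))
g=cv2.cvtColor(im,cv2.COLOR_RGB2GRAY); print(g[172:196,246:270])
E
```

```text
17.6 [0.54046064 0.28750584 0.19469678] [-179.91443912   -0.19724587  -13.66855637] [ 0.58007159  0.28579266 -1.41321389]
screw px [255.46 185.28] bit [255.37 186.96]
176 247 265 T mid [  4.6  -1.9 165.8]
178 246 266 T mid [  2.7  -1.9 164. ]
180 246 266 T mid [  0.3  -1.9 163.8]
182 246 266 T mid [ -1.7  -1.9 162.6]
184 247 265 T mid [ -3.4  -3.1 159.7]
186 248 264 T mid [ -6.   -1.9 160.8]
188 250 262 T mid [ -7.1  -1.9 156.2]
190 254 259 T mid [ -1.4  -1.3 126.9]
192 253 258 T mid [ -1.5  -2.3 119.8]
194 253 258 T mid [ -1.2  -2.3 111.7]
196 253 258 T mid [ -1.3  -2.3 105.4]
198 253 259 T mid [-1.5 -1.8 99.7]
[[228 227 227 228 227 227 227 226 226 226 226 227 228 227 227 228 216 233
  237 237 234 201 201 204]
 [226 227 226 227 227 228 227 226 227 227 227 226 226 227 227 227 224 233
  236 239 234 176 173 178]
 [226 228 227 228 226 226 227 227 226 227 226 226 227 227 227 195 230 233
  234 214 204 176 174 178]
 [227 227 227 226 227 226 227 227 227 226 226 227 228 227 227 173 228 233
  233 190 179 174 173 175]
 [227 227 227 227 227 226 227 226 226 227 226 227 227 217 200 194 231 232
  
[... 1244 characters left out ...]
23 221 221 180 195 225 189 136 130 129 145 155 219 235 236 237 236
  236 236 234 222 200 179]
 [212 225 232 235 225 225 233 191 132 130 129 147 157 220 233 233 233 232
  230 230 229 184 183 170]
 [225 226 231 236 237 235 233 184 131 130 131 146 154 216 226 227 225 227
  225 225 194 168 167 167]
 [226 225 228 229 231 228 229 181 133 130 128 144 153 211 224 226 226 226
  225 226 171 168 168 167]
 [225 226 225 225 225 224 225 181 131 129 129 142 156 212 224 224 225 225
  225 224 172 167 167 167]
 [226 225 225 226 226 226 225 163 132 130 127 141 153 201 224 226 226 225
  226 226 168 165 165 166]
 [225 225 225 224 226 226 225 154 129 130 129 142 152 195 224 224 225 226
  226 225 171 165 167 165]]
```

Emit:
{"fn": "arm_command", "kwargs": {
  "steps": [
    [[0.2, -0.2, 4], [0, 0, 0], -1],
    [[0.2, -0.2, 6], [0, 0, 0], -1],
    [[0.2, -0.2, 7], [0, 0, 0], -1],
    [[0.2, -0.2, 7], [0, 0, 0], -1]
  ]
}}

```text
time: 18.15
tcp_pos: [0.5406, 0.2876, 0.1875]
tcp_rot: [-179.9, -0.2, -13.7]
force: [0.2, -0.5, -1.2]
opening: 0.0248
grip_force: 99.1
```

Emit:
{"fn": "arm_command", "kwargs": {
  "steps": [
    [[0, 0, 1], [0, 0, 0], -1],
    [[0, 0, 1], [0, 0, 0], -1]
  ]
}}

```text
time: 18.4
tcp_pos: [0.5407, 0.2876, 0.1866]
tcp_rot: [-179.9, -0.2, -13.7]
force: [-0.7, -0.3, -0.9]
opening: 0.0246
grip_force: 99.1
```

Emit:
{"fn": "arm_command", "kwargs": {
  "steps": [
    [[0, 0, 1], [0, 0, 0], -1],
    [[0, 0, 1], [0, 0, 0], -1]
  ]
}}

```text
time: 18.65
tcp_pos: [0.5407, 0.2876, 0.1856]
tcp_rot: [-179.9, -0.2, -13.7]
force: [-0.3, -0.6, -0.8]
opening: 0.0246
grip_force: 99.1
```

Emit:
{"fn": "arm_command", "kwargs": {
  "steps": [
    [[0, 0, 1], [0, 0, 0], -1],
    [[0, 0, 1], [0, 0, 0], -1]
  ]
}}

```text
time: 18.9
tcp_pos: [0.5407, 0.2876, 0.1845]
tcp_rot: [-179.9, -0.2, -13.7]
force: [-0.1, -0.3, -1.6]
opening: 0.0249
grip_force: 99.1
```

Emit:
{"fn": "arm_command", "kwargs": {
  "steps": [
    [[0, 0, 1], [0, 0, 0], -1],
    [[0, 0, 1], [0, 0, 0], -1]
  ]
}}

```text
time: 19.15
tcp_pos: [0.5407, 0.2875, 0.1835]
tcp_rot: [-179.9, -0.2, -13.7]
force: [0.5, -0.3, -1.2]
opening: 0.0247
grip_force: 99.1
```

Emit:
{"fn": "arm_command", "kwargs": {
  "steps": [
    [[0, 0, 1], [0, 0, 0], -1],
    [[0, 0, 1], [0, 0, 0], -1]
  ]
}}

```text
time: 19.4
tcp_pos: [0.5408, 0.2876, 0.1828]
tcp_rot: [-179.9, -0.2, -13.7]
force: [0.0, -0.5, -1.0]
opening: 0.0249
grip_force: 99.1
```

Emit:
{"fn": "arm_command", "kwargs": {
  "steps": [
    [[0, 0, 0.7], [0, 0, 0], -1],
    [[0, 0, 0.7], [0, 0, 0], -1]
  ]
}}

```text
time: 19.65
tcp_pos: [0.5409, 0.2876, 0.1826]
tcp_rot: [-179.9, -0.2, -13.7]
force: [-0.5, -0.3, 2.7]
opening: 0.0246
grip_force: 99.3
```

Emit:
{"fn": "arm_command", "kwargs": {
  "steps": [
    [[0, 0, 0.7], [0, 0, 0], -1],
    [[0, 0, 0.7], [0, 0, 0], -1]
  ]
}}

```text
time: 19.9
tcp_pos: [0.541, 0.2876, 0.1824]
tcp_rot: [-179.9, -0.3, -13.7]
force: [-1.4, -0.1, 5.4]
opening: 0.025
grip_force: 100.0
```

```bash
python3 - <<'E'
import numpy as np
b=np.array([-4.4,-2.6])
for t in(.12,.24,.36,.48,.6):
    c,s=np.cos(t),np.sin(t); print(t,(b-np.array([[c,-s],[s,c]])@b).round(2))
E
```

```text
0.12 [-0.34  0.51]
0.24 [-0.74  0.97]
0.36 [-1.2   1.38]
0.48 [-1.7   1.74]
0.6 [-2.24  2.03]
```

Emit:
{"fn": "arm_command", "kwargs": {
  "steps": [
    [[-0.34, 0.51, 0.1], [0, 0, 0.12], -1],
    [[-0.74, 0.97, 0.2], [0, 0, 0.24], -1],
    [[-1.2, 1.38, 0.3], [0, 0, 0.36], -1],
    [[-1.2, 1.38, 0.3], [0, 0, 0.36], -1]
  ]
}}

```text
time: 20.4
tcp_pos: [0.5397, 0.287, 0.1824]
tcp_rot: [-179.7, -0.2, -34.3]
force: [-0.4, 0.3, 5.5]
opening: 0.0243
grip_force: 100.0
```

```bash
python3 - <<'E'
from h import *
p,M0,s=pose(); print(s['time'],p,s['tcp_rot'],s['force'],s['wrist_torque'],s['joints'].round(1))
im,d,c=snap('wrist','w12.png')
cv2.imwrite('pics/w12c.png',cv2.resize(im[155:215,220:300,::-1],None,fx=8,fy=8,interpolation=2))
g=cv2.cvtColor(im,cv2.COLOR_RGB2GRAY); print(g[178:196,246:268])
E
```

```text
20.4 [0.53974665 0.28700212 0.18235743] [-179.71502427   -0.20189947  -34.33333955] [-0.40716613  0.33281414  5.51692444] [ 0.02800995  0.33302317 -0.00062435] [  21.7   15.    13.9   88.5   -0.  -123.9]
[[221 221 221 222 221 222 220 221 221 221 221 193 195 226 225 235 242 249
  241 179 172 170]
 [222 222 220 221 221 221 220 221 221 194 195 214 215 227 228 232 247 247
  247 230 176 169]
 [220 221 220 222 222 221 221 193 192 215 216 228 228 229 230 230 243 244
  244 235 180 171]
 [222 220 220 220 221 192 194 216 214 227 228 228 231 229 230 230 231 235
  244 230 229 178]
 [220 221 221 194 209 213 175 226 227 207 205 195 197 222 228 228 230 230
  236 230 241 234]
 [219 192 206 213 185 195 171 185 178 201 204 197 182 185 218 230 232 232
  231 229 237 248]
 [207 213 183 193 172 172 165 194 187 221 223 222 219 212 212 220 230 231
  228 228 231 239]
 [220 196 171 173 173 173 165 223 223 227 228 227 227 227 222 212 213 229
  229 231 230 228]
 [210 215 174 174 174 163 196 203 217 227 217 227 228 228 227 224 209 228
  229 229 229 226]
 [176 192 175 174 170 165 185 147 160 171 166 184 171 178 202 211 224 229
  229 229 229 228]
 [162 165 172 171 174 173 170 116 128 126 136 153 148 105 125 190 228 227
  229 230 231 231]
 [163 163 170 173 175 174 170 127 129 126 137 154 161  88  78 194 226 229
  229 231 233 228]
 [164 160 164 177 175 173 169 142 124 122 137 152 159 151 159 219 228 231
  232 228 225 224]
 [161 160 163 170 172 171 168 146 125 124 137 152 161 200 218 229 232 228
  225 223 220 221]
 [201 204 164 164 171 170 173 146 125 123 139 152 162 212 226 227 225 223
  220 220 220 220]
 [222 220 164 163 170 172 173 144 125 124 139 152 160 210 222 222 221 221
  221 220 221 220]
 [220 221 206 165 204 212 215 150 122 124 137 150 158 195 220 221 220 221
  219 220 221 221]
 [220 220 220 205 219 225 230 172 125 124 136 151 162 186 219 220 221 220
  221 220 221 221]]
```

Emit:
{"fn": "arm_command", "kwargs": {
  "steps": [
    [[-0.34, 0.51, 0.1], [0, 0, 0.12], -1],
    [[-0.74, 0.97, 0.2], [0, 0, 0.24], -1],
    [[-1.2, 1.38, 0.3], [0, 0, 0.36], -1],
    [[-1.2, 1.38, 0.3], [0, 0, 0.36], -1]
  ]
}}

```text
time: 20.95
tcp_pos: [0.5384, 0.2865, 0.1823]
tcp_rot: [-179.6, -0.1, -55.0]
force: [0.5, 0.2, 5.4]
opening: 0.0248
grip_force: 99.9
```

```bash
python3 - <<'E'
from h import *
p,M0,s=pose(); print(s['time'],p,s['tcp_rot'],s['force'],s['wrist_torque'],s['joints'].round(1))
im,d,c=snap('wrist','w13.png')
g=cv2.cvtColor(im,cv2.COLOR_RGB2GRAY); print(g[178:196,246:268])
E
```

```text
20.95 [0.53841563 0.28654411 0.18232537] [-1.79609288e+02 -1.26934961e-01 -5.49555301e+01] [0.53140919 0.1888279  5.3954382 ] [0.00066135 0.12474099 0.03850762] [  21.7   14.8   13.5   88.4   -0.  -103.3]
[[220 219 219 220 219 220 219 221 205 219 226 226 232 238 238 242 248 231
  221 225 174 165]
 [219 220 220 220 219 219 220 203 201 224 226 227 229 228 230 234 242 229
  229 233 219 171]
 [219 220 219 219 219 219 204 199 220 226 228 228 228 227 227 228 233 228
  227 228 229 216]
 [220 220 220 220 220 219 199 220 225 227 219 220 219 226 229 229 229 227
  226 228 227 227]
 [219 219 220 220 220 209 219 226 204 181 180 183 194 207 219 229 227 227
  227 227 226 227]
 [219 219 219 220 207 182 224 215 190 204 210 210 216 203 197 207 225 227
  226 226 226 227]
 [220 219 219 221 182 168 176 207 217 225 225 225 225 221 217 189 208 227
  226 226 227 229]
 [220 220 206 190 169 171 172 221 225 226 225 224 225 226 226 215 206 225
  227 227 229 229]
 [219 204 218 171 167 170 199 211 192 213 216 192 176 161 151 177 209 225
  228 230 228 221]
 [190 219 196 169 170 166 219 163 159 165 174 167 122  85  67 141 220 227
  230 229 225 219]
 [189 190 168 170 172 169 191 151 150 138 149 162 150 115 107 169 224 230
  230 226 220 219]
 [211 187 167 170 170 170 169 167 132 137 149 163 167 174 200 214 226 230
  226 220 219 220]
 [186 173 168 170 171 172 169 153 121 135 151 165 163 190 226 225 228 226
  220 220 219 219]
 [163 162 162 166 170 175 174 142 122 134 149 163 166 200 226 220 226 221
  221 217 219 218]
 [160 158 159 163 164 171 173 144 119 134 147 164 166 206 227 221 221 218
  219 219 220 219]
 [160 159 159 158 160 165 166 144 119 135 149 162 165 211 225 221 219 219
  218 219 219 218]
 [161 161 160 159 159 162 160 142 120 134 149 162 165 196 220 219 219 219
  218 220 219 218]
 [158 161 159 201 201 202 162 140 120 135 149 162 166 185 218 219 220 219
  219 219 218 218]]
```

Emit:
{"fn": "arm_command", "kwargs": {
  "steps": [
    [[-0.34, 0.51, 0.1], [0, 0, 0.12], -1],
    [[-0.74, 0.97, 0.2], [0, 0, 0.24], -1],
    [[-1.2, 1.38, 0.3], [0, 0, 0.36], -1],
    [[-1.7, 1.74, 0.4], [0, 0, 0.48], -1],
    [[-2.24, 2.03, 0.5], [0, 0, 0.6], -1]
  ]
}}

```text
time: 21.62
tcp_pos: [0.5361, 0.2866, 0.1819]
tcp_rot: [-179.5, 0.0, -89.5]
force: [1.0, -1.4, 5.7]
opening: 0.0249
grip_force: 99.7
```

```bash
python3 - <<'E'
from h import *
p,M0,s=pose(); print(s['time'],p,s['tcp_rot'],s['force'],s['wrist_torque'],s['joints'].round(1))
im,d,c=snap('wrist','w14.png')
g=cv2.cvtColor(im,cv2.COLOR_RGB2GRAY); print(g[180:194,248:264])
E
```

```text
21.625 [0.53614017 0.28657712 0.18187989] [-1.79522459e+02  2.80720875e-02 -8.95423791e+01] [ 0.9559668  -1.40380352  5.68259916] [-0.39090758 -0.26079569  0.06229702] [ 21.9  14.4  13.1  88.2  -0.1 -68.6]
[[222 222 223 228 227 231 230 228 228 233 229 226 229 229 227 229]
 [222 223 222 226 227 231 229 228 194 196 220 212 229 228 227 229]
 [221 221 224 227 227 214 201 210 200 210 199 198 221 219 226 229]
 [222 223 224 227 216 209 214 218 222 226 218 220 213 212 226 230]
 [222 222 225 226 174 211 226 227 227 227 226 227 223 222 204 229]
 [221 222 225 227 209 222 226 227 225 227 181 161 155 225 219 232]
 [221 221 225 204 227 214 193 202 202 170 106  82  73 174 225 231]
 [221 221 227 179 226 162 156 168 176 155 102  99 115 176 226 231]
 [222 222 197 170 225 144 146 161 168 173 143 185 204 219 220 231]
 [222 222 175 170 210 146 145 158 168 174 160 210 225 227 207 229]
 [222 223 174 170 183 146 145 160 168 172 158 199 226 204 185 230]
 [222 223 213 212 176 142 146 161 169 171 159 190 220 217 218 231]
 [221 223 226 227 176 137 145 160 170 172 159 171 186 227 230 232]
 [220 214 226 222 174 134 145 160 168 171 162 157 211 227 230 229]]
```

Emit:
{"fn": "arm_command", "kwargs": {
  "steps": [
    [[-0.34, 0.51, 0.12], [0, 0, 0.12], -1],
    [[-0.74, 0.97, 0.24], [0, 0, 0.24], -1],
    [[-1.2, 1.38, 0.36], [0, 0, 0.36], -1],
    [[-1.7, 1.74, 0.48], [0, 0, 0.48], -1],
    [[-2.24, 2.03, 0.6], [0, 0, 0.6], -1]
  ]
}}

```text
time: 22.3
tcp_pos: [0.5342, 0.2877, 0.1813]
tcp_rot: [-179.5, 0.2, -123.9]
force: [0.4, -2.1, 7.2]
opening: 0.025
grip_force: 99.7
```

```bash
cat > st.py <<'E'
from h import *
p,M0,s=pose(); print(s['time'],p.round(4),s['tcp_rot'].round(1),s['force'].round(1),s['wrist_torque'].round(3),s['joints'].round(1))
im,d,c=snap('wrist','wl.png'); g=cv2.cvtColor(im,cv2.COLOR_RGB2GRAY); print(g[182:192,250:264])
E
python3 st.py
```

```text
22.3 [0.5342 0.2877 0.1813] [-179.5    0.2 -123.9] [ 0.4 -2.1  7.2] [-0.997 -0.266  0.018] [ 22.1  14.3  12.8  88.1  -0.3 -33.9]
[[241 241 236 221 223 229 233 234 216 229 192 230 242 227]
 [242 242 230 230 234 239 239 238 236 239 225 180 218 240]
 [240 237 223 239 240 239 239 239 239 199 207 222 190 242]
 [239 232 234 232 232 239 200 196 168 114 125 236 214 241]
 [240 231 239 206 195 211 175 146  86  83 111 214 218 242]
 [240 236 228 188 177 183 182 158 118 184 194 228 210 240]
 [238 240 234 202 183 182 180 166 133 231 233 239 216 238]
 [234 239 229 194 180 184 181 166 135 208 239 221 201 215]
 [232 238 214 185 181 184 182 167 137 180 238 208 192 189]
 [232 233 231 176 180 184 181 169 140 185 212 192 190 189]]
```

Emit:
{"fn": "arm_command", "kwargs": {
  "steps": [
    [[-0.34, 0.51, 0.12], [0, 0, 0.12], -1],
    [[-0.74, 0.97, 0.24], [0, 0, 0.24], -1],
    [[-1.2, 1.38, 0.36], [0, 0, 0.36], -1],
    [[-1.7, 1.74, 0.48], [0, 0, 0.48], -1],
    [[-2.24, 2.03, 0.6], [0, 0, 0.6], -1]
  ]
}}

```text
time: 22.98
tcp_pos: [0.5332, 0.2897, 0.1807]
tcp_rot: [-179.6, 0.3, -158.3]
force: [-0.9, -4.5, 7.2]
opening: 0.0247
grip_force: 99.9
```

```bash
python3 st.py
```

```text
22.975 [0.5332 0.2897 0.1807] [-179.6    0.3 -158.3] [-0.9 -4.5  7.2] [-1.621  0.2   -0.026] [22.4 14.4 12.9 88.2 -0.4  0.7]
[[247 247 235 226 217 240 240 225 235 217 180 226 229 245]
 [248 247 242 241 240 246 246 244 246 240 223 190 203 247]
 [247 237 246 246 246 246 246 246 215 180 242 202 203 246]
 [247 241 245 232 246 246 213 181 126  90 207 236 205 225]
 [242 241 246 190 208 213 165 103  91 118 208 245 194 203]
 [245 244 241 192 181 178 163 129 129 154 239 236 210 202]
 [247 246 225 208 189 177 162 138 153 191 224 212 199 202]
 [246 246 240 203 190 178 162 137 146 201 201 179 200 205]
 [243 246 246 198 189 178 164 138 142 199 200 191 205 209]
 [241 242 243 196 189 175 163 139 144 199 206 203 204 201]]
```

Emit:
{"fn": "arm_command", "kwargs": {
  "steps": [
    [[0.0, -0.24, 0.12], [0, 0, 0.12], -1],
    [[-0.44, 0.22, 0.24], [0, 0, 0.24], -1],
    [[-0.9, 0.63, 0.36], [0, 0, 0.36], -1],
    [[-1.4, 1.0, 0.48], [0, 0, 0.48], -1],
    [[-1.4, 1.0, 0.48], [0, 0, 0.48], -1]
  ]
}}

```text
time: 23.65
tcp_pos: [0.5332, 0.2912, 0.1801]
tcp_rot: [-179.8, 0.3, 174.4]
force: [-1.8, -4.0, 7.8]
opening: 0.0244
grip_force: 100.2
```

```bash
python3 st.py
```

```text
23.65 [0.5332 0.2912 0.1801] [-179.8    0.3  174.4] [-1.8 -4.   7.8] [-1.624  0.697  0.01 ] [22.5 14.7 13.2 88.3 -0.3 28.1]
[[245 245 230 212 222 231 237 213 201 150 179 222 223 222]
 [246 246 219 233 238 244 245 239 238 214 190 199 200 198]
 [246 224 236 244 244 244 245 245 245 224 235 181 198 199]
 [245 236 244 239 245 245 208 208 177 145 244 203 198 198]
 [246 238 244 200 215 193 137 120  83  81 198 203 201 202]
 [246 241 228 183 173 143 131 121  97 141 155 194 192 201]
 [245 245 214 200 169 150 135 128 143 185 187 184 194 200]
 [245 245 237 195 169 149 135 132 150 194 195 192 200 199]
 [246 246 244 189 166 151 133 131 142 194 197 200 200 203]
 [246 246 238 187 169 150 136 131 154 194 203 211 234 236]]
```

Emit:
{"fn": "arm_command", "kwargs": {
  "steps": [
    [[-0.1, -0.2, 0.12], [0, 0, 0.12], -1],
    [[-0.5, 0.25, 0.24], [0, 0, 0.24], -1],
    [[-1.0, 0.65, 0.36], [0, 0, 0.36], -1],
    [[-1.5, 1.0, 0.45], [0, 0, 0.48], -1],
    [[-1.5, 1.0, 0.45], [0, 0, 0.48], -1]
  ]
}}

```text
time: 24.32
tcp_pos: [0.5341, 0.293, 0.1799]
tcp_rot: [180.0, 0.2, 146.9]
force: [-2.3, -2.2, 9.2]
opening: 0.0249
grip_force: 100.3
```

```bash
python3 st.py
```

```text
24.325 [0.5341 0.293  0.1799] [180.    0.2 146.9] [-2.3 -2.2  9.2] [-1.074  1.109 -0.046] [22.5 14.9 13.4 88.3 -0.2 55.7]
[[237 246 246 228 234 199 220 176 166 184 195 221 243 220]
 [246 227 226 234 243 231 238 231 209 172 192 195 222 201]
 [227 206 234 243 243 243 221 190 186 227 177 198 200 201]
 [225 234 242 243 243 243 162 102 115 199 166 194 198 195]
 [230 243 243 211 205 186 123  87  90 155 182 184 195 195]
 [239 243 237 167 150 128 127 121 141 180 192 179 195 196]
 [234 242 211 179 141 130 131 133 159 190 192 190 193 232]
 [240 243 149 167 138 131 130 131 160 190 186 218 233 243]
 [245 244 179 162 140 130 130 133 161 232 214 207 242 243]
 [244 243 234 166 139 130 132 132 162 229 208 229 240 240]]
```

Emit:
{"fn": "arm_command", "kwargs": {
  "steps": [
    [[-0.3, 0.3, 0], [0, 0, 0.12], -1],
    [[-0.7, 0.75, 0], [0, 0, 0.24], -1],
    [[-1.1, 1.1, 0], [0, 0, 0.36], -1],
    [[-1.1, 1.1, 0], [0, 0, 0.36], -1]
  ]
}}

```text
time: 24.88
tcp_pos: [0.5353, 0.2942, 0.1799]
tcp_rot: [179.8, 0.1, 126.3]
force: [-3.2, -1.6, 8.9]
opening: 0.0249
grip_force: 100.4
```

```bash
python3 st.py; python3 - <<'E'
from h import *
im,d,c=snap('wrist'); P=cloud(d,c)
r=np.hypot(P[...,0]-.5373,P[...,1]-.2911); m=(d>0)&(r<.0058)&(P[...,2]>.03)&(P[...,2]<.041); print('head z',np.percentile(P[...,2][m],[10,30,50,70,90]),m.sum())
# other screw, home, as reference
q=np.array([.5373,.2911])-.052*np.array([.103,.995]); r=np.hypot(P[...,0]-q[0],P[...,1]-q[1]); m=(d>0)&(r<.0058)&(P[...,2]>.03)&(P[...,2]<.041); print('home screw',q,np.percentile(P[...,2][m],[10,30,50,70,90]) if m.sum() else 0,m.sum())
E
```

```text
24.875 [0.5353 0.2942 0.1799] [1.798e+02 1.000e-01 1.263e+02] [-3.2 -1.6  8.9] [-0.587  1.262 -0.012] [22.5 15.2 13.7 88.4 -0.1 76.3]
[[208 238 243 230 173 161 159 177 188 189 193 188 184 173]
 [238 222 203 212 206 205 164 156 168 193 193 192 190 185]
 [231 220 225 231 235 204 160 172 169 173 191 188 189 189]
 [224 234 238 240 216 140 110 132 168 168 169 188 189 190]
 [225 239 239 203 170 109 102  95 167 181 150 187 190 228]
 [234 240 230 152 138 121 125 121 178 185 165 190 229 239]
 [240 239 225 163 126 126 129 133 165 186 174 180 238 240]
 [239 240 235 156 125 124 127 133 157 184 218 186 239 239]
 [239 240 209 139 125 125 128 134 158 226 215 227 237 237]
 [239 239 170 137 124 125 128 132 159 238 233 238 236 236]]
head z [0.03361409 0.03506139 0.03534531 0.03581118 0.03640682] 48
home screw [0.531944 0.23936 ] [0.03261674 0.03457113 0.03500308 0.03548657 0.03598089] 74
```

```bash
python3 - <<'E'
from h import *
im,d,c=snap('wrist','w20.png')
L=[cv2.imread('pics/'+f)[165:201,234:282] for f in('w11.png','w12.png','w14.png','w20.png')]
L=[cv2.resize(a,None,fx=8.3,fy=8.3,interpolation=2) for a in L]; cv2.imwrite('pics/mont.png',np.vstack([np.hstack(L[:2]),np.hstack(L[2:])])[:600,:800])
E
```

```text
(no output)
```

View pics/mont.png

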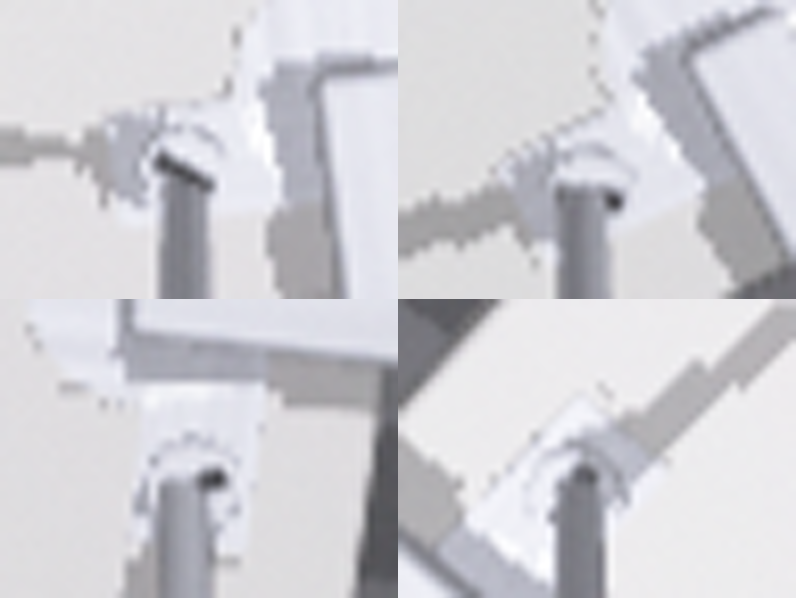

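```bash
python3 - <<'E'
from h import *
p,M,s=pose(); im,d,c=snap('wrist'); P=cloud(d,c); np.savez('pics/w21',im=im,d=d,P=P,p=p,M=M)
for f in('w10','w21'):
    z=np.load(f'pics/{f}.npz'); T=(z['P']-z['p'])@z['M']*1e3; m=(z['d']>0)&(abs(T[...,0]-2)<16)&(abs(T[...,1]+1)<17)&(T[...,2]>12)&(T[...,2]<34); Q=T[m]
    print(f,len(Q),[(y,round(float(np.median(Q[abs(Q[:,1]-y)<1][:,0])),1)) for y in range(-16,16,2) if (abs(Q[:,1]-y)<1).sum()>3])
    m=(z['d']>0)&(abs(T[...,0]+1)<4)&(abs(T[...,1]+2)<5)&(T[...,2]>70)&(T[...,2]<140);Q=T[m]; print('shaft',[np.round(np.median(Q[abs(Q[:,2]-h)<10],0),1) for h in(80,100,120,140)], 'max z',np.percentile(T[...,2][m],99))
E
```

```text
w10 475 [(-14, 3.9), (-12, 4.9), (-10, 6.0), (-8, 7.2), (-6, 8.4), (-4, 9.5), (-2, 10.4), (0, 10.1), (2, 8.9), (4, 7.6), (6, 6.7), (8, 5.4), (10, 4.4), (12, 3.5)]
shaft [array([-1.3, -1.7, 79.4]), array([-1.4, -1.8, 99.5]), array([ -1.2,  -2.3, 120.9]), array([ -1.2,  -1.9, 135.2])] max z 137.53503402603292
w21 484 [(-12, 5.5), (-10, 6.6), (-8, 7.7), (-6, 8.8), (-4, 10.0), (-2, 11.2), (0, 12.0), (2, 11.7), (4, 10.5), (6, 9.2), (8, 8.2), (10, 7.1), (12, 5.8)]
shaft [array([ 0.3,  0.4, 79.3]), array([ 0.3, -0.5, 99.7]), array([ 2.0e-01, -1.0e-01,  1.2e+02]), array([ -0. ,   0.4, 135.3])] max z 138.62318678593994
```

Emit:
{"fn": "arm_command", "kwargs": {
  "steps": [
    [[-0.2, 0.0, 0], [0, 0, 0.12], -1],
    [[-0.4, 0.2, 0], [0, 0, 0.24], -1],
    [[-0.4, 0.2, 0], [0, 0, 0.24], -1]
  ],
  "grip_force": 120
}}

```text
time: 25.45
tcp_pos: [0.536, 0.2946, 0.1799]
tcp_rot: [179.8, 0.0, 112.5]
force: [-2.5, -0.4, 8.9]
opening: 0.0244
grip_force: 117.0
```

```bash
python3 st.py
```

```text
25.45 [0.536  0.2946 0.1799] [179.8   0.  112.5] [-2.5 -0.4  8.9] [-0.288  1.072 -0.036] [22.5 15.2 13.8 88.3 -0.  90. ]
[[220 240 229 209 174 174 172 183 186 187 184 179 175 168]
 [235 240 214 151 163 154 150 150 176 187 185 184 183 180]
 [239 203 189 214 222 152 167 157 161 167 181 184 184 223]
 [227 222 225 236 208 112 129 129 170 155 165 184 225 236]
 [203 235 235 197 156 102  85 105 179 173 165 184 235 237]
 [227 236 236 145 127 119 115 123 179 223 203 175 236 236]
 [236 236 225 169 124 121 128 132 161 235 230 191 207 235]
 [236 236 232 169 122 122 128 132 154 234 231 190 221 234]
 [236 236 237 139 120 123 129 130 139 234 234 226 234 234]
 [227 235 237 130 121 120 129 131 147 235 236 236 235 233]]
```

Emit:
{"fn": "arm_command", "kwargs": {
  "steps": [
    [[-0.2, 0.3, 0], [0, 0, 0.12], -1],
    [[-0.4, 0.6, 0], [0, 0, 0.24], -1],
    [[-0.8, 0.9, 0], [0, 0, 0.36], -1],
    [[-0.8, 0.9, 0], [0, 0, 0.36], -1]
  ]
}}

```text
time: 26.0
tcp_pos: [0.5372, 0.2949, 0.1799]
tcp_rot: [179.8, -0.2, 91.9]
force: [-2.8, 0.0, 7.4]
opening: 0.0246
grip_force: 117.0
```

```bash
python3 st.py;  python3 - <<'E'
from h import *
p,M,s=pose(); im,d,c=snap('wrist'); P=cloud(d,c); np.savez('pics/w22',im=im,d=d,P=P,p=p,M=M)
for f in('w22',):
    z=np.load(f'pics/{f}.npz'); T=(z['P']-z['p'])@z['M']*1e3; m=(z['d']>0)&(abs(T[...,0]-2)<16)&(abs(T[...,1]+1)<17)&(T[...,2]>12)&(T[...,2]<34); Q=T[m]
    print(f,len(Q),[(y,round(float(np.median(Q[abs(Q[:,1]-y)<1][:,0])),1)) for y in range(-16,16,2) if (abs(Q[:,1]-y)<1).sum()>3])
    m=(z['d']>0)&(abs(T[...,0]+1)<4)&(abs(T[...,1]+2)<5)&(T[...,2]>70)&(T[...,2]<140);Q=T[m]; print('shaft',[np.round(np.median(Q[abs(Q[:,2]-h)<10],0),1) for h in(80,100,120,140)])
r=np.hypot(P[...,0]-.5373,P[...,1]-.2911); m=(d>0)&(r<.0058)&(P[...,2]>.03)&(P[...,2]<.041); print('head z',np.percentile(P[...,2][m],[10,30,50,70,90]),m.sum())
E
```

```text
26.0 [0.5372 0.2949 0.1799] [179.8  -0.2  91.9] [-2.8  0.   7.4] [ 0.172  1.01  -0.035] [2.250e+01 1.530e+01 1.390e+01 8.830e+01 1.000e-01 1.105e+02]
[[236 236 233 181 178 173 177 181 180 177 177 180 230 234]
 [236 207 204 180 160 160 164 173 179 178 178 178 230 234]
 [236 222 162 145 147 152 150 148 149 168 177 222 231 233]
 [236 209 173 207 162 148 146 162 152 165 162 232 232 231]
 [213 180 221 188 145 123 116 166 171 215 174 201 202 230]
 [207 220 231 135 121 120 118 141 164 230 221 169 174 230]
 [229 233 232 162 119 122 129 131 174 232 233 185 178 228]
 [233 232 232 160 119 122 127 130 146 230 232 225 221 230]
 [234 231 231 133 117 122 127 131 126 230 231 232 233 230]
 [233 233 231 123 119 121 128 130 142 230 233 233 232 231]]
w22 472 [(-14, 4.7), (-12, 6.1), (-10, 7.2), (-8, 8.3), (-6, 9.3), (-4, 10.7), (-2, 11.8), (0, 12.4), (2, 11.4), (4, 10.1), (6, 9.1), (8, 7.9), (10, 6.7), (12, 5.7)]
shaft [array([ 0.3, -0.3, 79.5]), array([ 0.5, -1.2, 99.5]), array([  0.5,  -0.3, 119.5]), array([ 1.000e-01, -8.000e-01,  1.342e+02])]
head z [0.03435443 0.03501002 0.0354229  0.03582848 0.03665693] 39
```

Emit:
{"fn": "arm_command", "kwargs": {
  "steps": [
    [[0, 0, -10], [0, 0, 0], -1],
    [[0, 0, -28], [0, 0, 0], -1],
    [[0, 0, -28], [0, 0, 0], -1],
    [[0, 0, -28], [0, 0, 0], -1]
  ]
}}

```text
time: 26.6
tcp_pos: [0.5375, 0.2938, 0.2052]
tcp_rot: [179.8, 0.0, 91.9]
force: [0.1, -0.1, -1.9]
opening: 0.0246
grip_force: 119.3
```

```bash
cat > slot.py <<'E'
from h import *
p,M,s=pose(); print(s['time'],p.round(4),s['tcp_rot'].round(1),s['joints'].round(1),s['force'].round(1))
im,d,c=snap('wrist','ws.png'); P=cloud(d,c); T=(P-p)@M*1e3; Rw=R.from_euler('xyz',c['attitude'],degrees=True).as_matrix()
def px(X): q=Rw.T@(X-c['eye']); return np.array([c['fx']*q[0]/q[2]+c['cx'],c['fy']*q[1]/q[2]+c['cy']])
S0=np.array([.5373,.2911,.0365]); u,v=px(S0).round().astype(int); u0,v0=u-12,v-12; print('screw px exp',px(S0))
g=cv2.resize(cv2.cvtColor(im,cv2.COLOR_RGB2GRAY)[v0:v0+24,u0:u0+24],None,fx=8,fy=8,interpolation=2)
n,l,st,ce=cv2.connectedComponentsWithStats((g<140).astype(np.uint8))
def W(a,zt=.0365):
    q=Rw@[(u0+(a[0]+.5)/8-.5-c['cx'])/c['fx'],(v0+(a[1]+.5)/8-.5-c['cy'])/c['fy'],1]; return c['eye']+q*(zt-c['eye'][2])/q[2]
for k in range(1,n):
    if st[k,4]<150: continue
    r=cv2.minAreaRect(np.argwhere(l==k)[:,::-1].astype(np.float32)); b=cv2.boxPoints(r)
    e=sorted([(np.linalg.norm(b[i]-b[(i+1)%4]),(b[i]+b[(i+1)%4])/2) for i in range(4)],key=lambda t:t[0])[:2]
    w=W(e[1][1])-W(e[0][1]); X=W(r[0]); print('comp',st[k],'centre',X.round(4),'tool',(M.T@(X-p)*1e3).round(1),'az',np.degrees(np.arctan2(w[1],w[0])).round(1),'len',np.linalg.norm(w).round(4))
def zs(q): 
    r=np.hypot(P[...,0]-q[0],P[...,1]-q[1]); m=(d>0)&(r<.0055)&(P[...,2]>.0335)&(P[...,2]<.042); return np.percentile(P[...,2][m],[30,50,70]).round(4),m.sum()
q=S0[:2]-.052*np.array([.103,.995]); print('proud',zs(S0),'home',zs(q)); m=(d>0)&(abs(P[...,0]-.6)<.03)&(abs(P[...,1]-.33)<.04); print('door',np.median(P[...,2][m]),m.sum())
m=(d>0)&(np.hypot(T[...,0],T[...,1]+1)<9)&(T[...,2]>60)&(T[...,2]<151); Q=T[m]
print('shaft',[np.round(np.median(Q[abs(Q[:,2]-h)<8],0),1) for h in(70,90,110,130,145) if (abs(Q[:,2]-h)<8).any()],'maxz',np.sort(Q[:,2])[-8:].round(1))
E
python3 slot.py; python3 - <<'E'
from h import *
im=cv2.imread('pics/ws.png',0); print(im[168:200,246:270])
E
```

```text
26.6 [0.5375 0.2938 0.2052] [179.8   0.   91.9] [ 2.240e+01  1.560e+01  1.720e+01  9.140e+01 -1.000e-01  1.105e+02] [ 0.1 -0.1 -1.9]
screw px exp [255.62023124 182.72732017]
comp [  75   69   45  123 3432] centre [0.5375 0.2862 0.0365] tool [ -7.6  -0.7 168.7] az -88.1 len 0.0186
[[229 229 229 229 230 230 229 230 230 231 230 230 230 232 229 230 229 230
  230 229 230 230 231 230]
 [230 230 230 229 229 230 229 231 230 231 229 230 229 230 230 229 231 229
  230 230 230 230 230 230]
 [229 229 230 230 230 230 231 230 230 231 230 231 230 230 231 230 230 229
  230 229 230 229 230 229]
 [230 230 229 229 230 229 230 230 229 198 229 231 230 230 229 230 230 231
  230 229 229 229 231 229]
 [229 229 229 230 221 220 220 218 229 217 229 230 230 230 230 230 230 231
  230 229 230 231 230 230]
 [230 230 229 229 229 230 227 212 220 220 211 198 203 192 192 198 200 199
  230 231 229 229 229 230]
 [229 229 229 230 224 236 233 227 230 227 226 224 223 218 219 203 200 199
  229 230 230 230 230 230]
 [229 230 230 230 231 236 234 208 205 202 205 207 207 206 205 191 225 226
  231 230 230 230 230 230]
 [229 229 2
[... 2988 characters left out ...]
                                                ~~~~~~~~~~~~~^^^^^^^^^^^^^^^^^^^^^^^^
    return _quantile_unchecked(
        a, q, axis, out, overwrite_input, method, keepdims, weights)
    return _ureduce(a,
                    func=_quantile_ureduce_func,
    ...<5 lines>...
                    overwrite_input=overwrite_input,
                    method=method)
    r = func(a, **kwargs)
    result = _quantile(arr,
                       quantiles=q,
    ...<2 lines>...
                       out=out,
                       weights=wgt)
    slices_having_nans = np.isnan(arr[-1, ...])
                                  ~~~^^^^^^^^^
IndexError: index -1 is out of bounds for axis 0 with size 0
```

Emit:
{"fn": "arm_command", "kwargs": {
  "steps": [
    [[-12, 0, 0], [0, 0, 0], -1],
    [[-12, 0, 0], [0, 0, 0], -1],
    [[-12, 0, 0], [0, 0, 0], -1]
  ]
}}

```text
time: 27.02
tcp_pos: [0.5379, 0.2816, 0.2058]
tcp_rot: [179.8, -0.0, 91.9]
force: [-0.1, 0.4, -0.5]
opening: 0.0244
grip_force: 119.2
```

```bash
sed -i 's/^def zs.*$/def zs(q):/; s/return np.percentile(P\[...,2\]\[m\],\[30,50,70\]).round(4),m.sum()/return (np.percentile(P[...,2][m],[30,50,70]).round(4) if m.any() else 0),m.sum()/' slot.py; sed -i 's/\[v0:v0+24,u0:u0+24\]/[v0:v0+20,u0:u0+24]/' slot.py; python3 slot.py; python3 - <<'E'
im=__import__('cv2').imread('pics/ws.png',0); print(im[165:206,248:266])
E
```

```text
27.025 [0.5379 0.2816 0.2058] [179.8  -0.   91.9] [ 21.3  14.7  16.2  91.2  -0.  109.4] [-0.1  0.4 -0.5]
screw px exp [255.54081556 172.50618025]
comp [  83   62   24   60 1077] centre [0.537  0.2916 0.0365] tool [ 10.   -1.1 169.3] az -82.9 len 0.0087
proud (array([0.0348, 0.0352, 0.0355]), np.int64(51)) home (array([0.0347, 0.0349, 0.0351]), np.int64(14))
door 0.27218172540635177 10758
shaft [array([ 0.3, -0.3, 73.6]), array([-0. , -0.3, 89.7]), array([  0.2,  -0.3, 109.7]), array([  0.4,  -0.8, 129.4]), array([ -0.5,  -2.5, 140. ])] maxz [137.6 138.2 139.9 140.2 143.6 144.4 145.5 147. ]
[[230 232 238 236 234 183 204 204 205 210 208 205 203 234 228 226 230 230]
 [230 232 238 236 234 182 179 171 173 183 180 179 179 233 232 231 230 230]
 [230 233 238 209 203 164 180 178 160 164 162 179 180 232 233 231 229 231]
 [230 233 237 207 173 213 191 189 152 214 197 190 180 231 233 230 230 229]
 [230 228 237 197 217 232 147 128 110 230 229 208 185 202 233 231 230 230]
 [229 232 235 206 232 233 122  76  77 229 232 227 213 177 231 231 229 230]
 [230 237 235 228 232 232 143  79  76 208 232 232 224
[... 1872 characters left out ...]
230 205 230 233 233 233]
 [233 232 231 232 231 144 117 119 127 129 128 178 227 197 233 235 234 234]
 [232 232 233 233 234 150 115 121 123 131 130 179 223 186 233 234 234 235]
 [230 236 228 234 235 147 115 120 126 129 127 178 218 203 232 233 233 233]
 [241 245 231 239 239 148 116 120 123 130 128 173 220 225 231 230 231 231]
 [243 244 250 247 236 149 118 118 126 131 131 157 229 233 233 233 233 232]
 [235 236 249 248 233 147 116 121 123 129 129 152 232 233 233 234 233 233]
 [232 238 240 241 244 134 115 119 125 129 128 152 231 233 234 234 233 233]
 [232 236 235 234 247 126 113 119 125 129 128 152 231 234 233 233 233 233]
 [233 232 205 204 214 121 113 119 123 129 131 152 233 235 234 235 235 235]]
```

Emit:
{"fn": "arm_command", "kwargs": {
  "steps": [
    [[0, 0, 0], [0, 0, -0.18], -1],
    [[0, 0, 0], [0, 0, -0.36], -1],
    [[0, 0, 0], [0, 0, -0.54], -1],
    [[0, 0, 0], [0, 0, -0.72], -1],
    [[0, 0, 0], [0, 0, -0.9], -1]
  ]
}}

```text
time: 27.7
tcp_pos: [0.5379, 0.2822, 0.206]
tcp_rot: [179.8, 0.1, 143.9]
force: [-0.0, 0.3, -1.2]
opening: 0.0251
grip_force: 119.3
```

Emit:
{"fn": "arm_command", "kwargs": {
  "steps": [
    [[0, 0, 0], [0, 0, -0.18], -1],
    [[0, 0, 0], [0, 0, -0.36], -1],
    [[0, 0, 0], [0, 0, -0.54], -1],
    [[0, 0, 0], [0, 0, -0.72], -1],
    [[0, 0, 0], [0, 0, -0.9], -1]
  ]
}}

```text
time: 28.32
tcp_pos: [0.5379, 0.2821, 0.206]
tcp_rot: [-180.0, 0.2, -164.6]
force: [-0.4, 0.1, -0.6]
opening: 0.0242
grip_force: 119.3
```

Emit:
{"fn": "arm_command", "kwargs": {
  "steps": [
    [[0, 0, 0], [0, 0, -0.18], -1],
    [[0, 0, 0], [0, 0, -0.38], -1],
    [[0, 0, 0], [0, 0, -0.38], -1],
    [[0, 0, 0], [0, 0, -0.38], -1]
  ]
}}

```text
time: 28.82
tcp_pos: [0.5379, 0.282, 0.206]
tcp_rot: [-179.9, 0.2, -143.3]
force: [0.1, -0.6, -0.9]
opening: 0.0246
grip_force: 119.3
```

```bash
sed -i 's/S0=np.array.*u,v=/S0=np.array([.537,.2914,.0365]); u,v=/; s/v0:v0+20/v0:v0+24/' slot.py; python3 slot.py; python3 - <<'E'
from h import *
im=cv2.imread('pics/ws.png',0); print(im[168:206,242:272:1])
E
```

```text
28.825 [0.5379 0.282  0.206 ] [-179.9    0.2 -143.3] [ 21.4  14.8  16.2  91.3  -0.  -15.3] [ 0.1 -0.6 -0.9]
screw px exp [262.7816804  181.93189334]
comp [ 71  77  48  36 718] centre [0.5367 0.2907 0.0365] tool [ -3.6   7.9 169.5] az 95.2 len 0.0081
comp [ 56 149   5  43 210] centre [0.5492 0.2932 0.0365] tool [-15.1   2.5 169.6] az 36.8 len 0.0065
proud (array([0.0351, 0.0353, 0.0356]), np.int64(46)) home (array([0.0348, 0.0353, 0.0356]), np.int64(54))
door 0.02927654086660858 381
shaft [array([-1.9,  0.7, 72.8]), array([-1.8,  0.6, 89.6]), array([-2.100e+00,  1.000e-01,  1.098e+02]), array([ -1.9,   0.5, 130. ]), array([ -2.7,  -1.7, 140.5])] maxz [137.3 137.8 138.1 138.2 142.8 143.9 146.  146.3]
[[244 244 245 ... 238 237 237]
 [244 245 244 ... 237 237 237]
 [245 245 244 ... 237 237 238]
 ...
 [237 237 238 ... 236 226 184]
 [237 238 237 ... 237 236 224]
 [238 238 238 ... 237 237 236]]
```

Emit:
{"fn": "arm_command", "kwargs": {
  "steps": [
    [[0.1, 7.5, 0], [0, 0, 0], -1],
    [[0.1, 7.5, 10], [0, 0, 0], -1],
    [[0.1, 7.5, 20], [0, 0, 0], -1],
    [[0.1, 7.5, 21.5], [0, 0, 0], -1],
    [[0.1, 7.5, 21.5], [0, 0, 0], -1]
  ]
}}

```text
time: 29.5
tcp_pos: [0.5332, 0.2877, 0.1839]
tcp_rot: [-179.9, 0.1, -143.2]
force: [-0.3, -0.7, -1.1]
opening: 0.0246
grip_force: 119.3
```

Emit:
{"fn": "arm_command", "kwargs": {
  "steps": [
    [[0, 0, 1], [0, 0, 0], -1],
    [[0, 0, 2], [0, 0, 0], -1],
    [[0, 0, 2], [0, 0, 0], -1]
  ]
}}

```text
time: 29.88
tcp_pos: [0.5335, 0.2879, 0.1826]
tcp_rot: [-179.9, 0.2, -143.2]
force: [-0.2, 0.5, -1.1]
opening: 0.0246
grip_force: 119.3
```

Emit:
{"fn": "arm_command", "kwargs": {
  "steps": [
    [[0, 0, 1], [0, 0, 0], -1],
    [[0, 0, 2], [0, 0, 0], -1],
    [[0, 0, 2], [0, 0, 0], -1]
  ]
}}

```text
time: 30.25
tcp_pos: [0.5335, 0.2879, 0.1806]
tcp_rot: [-179.9, 0.2, -143.2]
force: [0.3, -0.5, -0.2]
opening: 0.0243
grip_force: 119.3
```

Emit:
{"fn": "arm_command", "kwargs": {
  "steps": [
    [[0, 0, 1], [0, 0, 0], -1],
    [[0, 0, 1], [0, 0, 0], -1]
  ]
}}

```text
time: 30.5
tcp_pos: [0.5336, 0.288, 0.1803]
tcp_rot: [-179.9, 0.2, -143.2]
force: [-1.1, -0.8, 2.9]
opening: 0.0247
grip_force: 119.5
```

Emit:
{"fn": "arm_command", "kwargs": {
  "steps": [
    [[0, 0, 1], [0, 0, 0], -1],
    [[0, 0, 1], [0, 0, 0], -1]
  ]
}}

```text
time: 30.75
tcp_pos: [0.5337, 0.2881, 0.1801]
tcp_rot: [-179.9, 0.3, -143.2]
force: [-2.4, -1.4, 5.3]
opening: 0.0244
grip_force: 120.1
```

Emit:
{"fn": "arm_command", "kwargs": {
  "steps": [
    [[0, 0, 1], [0, 0, 0], -1],
    [[0, 0, 1], [0, 0, 0], -1]
  ]
}}

```text
time: 31.0
tcp_pos: [0.5338, 0.2881, 0.1799]
tcp_rot: [-179.9, 0.3, -143.2]
force: [-1.8, -0.3, 7.8]
opening: 0.0244
grip_force: 120.4
```

Emit:
{"fn": "arm_command", "kwargs": {
  "steps": [
    [[-0.2, 0.67, 0], [0, 0, 0.18], -1],
    [[-0.5, 1.29, 0], [0, 0, 0.36], -1],
    [[-0.5, 1.29, 0], [0, 0, 0.36], -1]
  ]
}}

```text
time: 31.38
tcp_pos: [0.5331, 0.2896, 0.1799]
tcp_rot: [180.0, 0.3, -163.8]
force: [-2.6, -0.5, 8.5]
opening: 0.0243
grip_force: 120.3
```

```bash
cat > q.py <<'E'
from h import *
p,M0,s=pose(); print(s['time'],p.round(4),s['tcp_rot'].round(1),s['force'].round(1),s['wrist_torque'].round(3),s['joints'].round(1),s['joint_torque'].round(3))
E
python3 q.py
```

```text
31.375 [0.5331 0.2896 0.1799] [ 180.     0.3 -163.8] [-2.6 -0.5  8.5] [-0.191  0.885 -0.023] [22.2 14.3 12.7 88.1 -0.   6. ] [ -0.458 -37.083  29.312  -1.419  -0.218   0.223]
```

Emit:
{"fn": "arm_command", "kwargs": {
  "steps": [
    [[-0.1, 0.35, 0], [0, 0, 0.09], -1],
    [[-0.2, 0.67, 0], [0, 0, 0.18], -1],
    [[-0.2, 0.67, 0], [0, 0, 0.18], -1]
  ]
}}

```text
time: 31.75
tcp_pos: [0.533, 0.2904, 0.1799]
tcp_rot: [179.9, 0.3, -174.1]
force: [-2.7, -1.2, 8.1]
opening: 0.0247
grip_force: 120.2
```

```bash
python3 q.py; python3 st.py|tail -10
```

```text
31.75 [0.533  0.2904 0.1799] [ 179.9    0.3 -174.1] [-2.7 -1.2  8.1] [-0.155  0.841 -0.035] [22.3 14.4 12.8 88.1 -0.  16.4] [ -0.523 -37.093  29.325  -1.465  -0.245   0.127]
[[247 236 213 225 231 234 234 233 241 240 247 227 247 247]
 [246 232 209 240 245 245 245 245 245 233 231 203 246 247]
 [239 232 238 245 246 245 246 245 245 242 228 204 224 225]
 [234 241 245 245 235 245 238 229 229 230 241 197 200 203]
 [243 230 182 204 190 210 188 161 151 147 243 211 200 198]
 [246 218  98 155 166 169 154 129 116  85 220 208 204 202]
 [247 230 165 200 182 170 152 138 127 131 195 201 204 204]
 [247 241 235 222 189 170 153 136 129 167 197 202 204 203]
 [246 246 245 225 187 171 154 135 128 176 198 203 199 201]
 [245 246 246 225 184 172 153 135 128 177 201 203 201 200]]
```

Emit:
{"fn": "arm_command", "kwargs": {
  "steps": [
    [[1.5, 0, 0], [0, 0, 0], -1],
    [[3, 0, 0], [0, 0, 0], -1],
    [[3, 0, 0], [0, 0, 0], -1]
  ]
}}

```text
time: 32.17
tcp_pos: [0.5316, 0.2902, 0.1799]
tcp_rot: [179.9, 0.5, -174.1]
force: [-0.7, 0.6, 5.7]
opening: 0.0246
grip_force: 120.3
```

```bash
python3 q.py; python3 st.py|tail -10
```

```text
32.175 [0.5316 0.2902 0.1799] [ 179.9    0.5 -174.1] [-0.7  0.6  5.7] [ 0.007 -0.021  0.031] [22.3 14.  12.3 87.8 -0.1 16.4] [ 3.3000e-02 -3.7562e+01  2.8856e+01 -4.1000e-02  3.4000e-02  2.2000e-02]
[[246 246 245 221 209 195 192 207 230 247 248 230 244 245]
 [246 239 224 233 231 232 231 231 228 230 225 203 246 247]
 [246 222 223 245 246 245 246 245 241 228 203 201 225 246]
 [246 228 242 246 245 245 245 246 246 242 226 205 203 224]
 [239 242 230 233 210 231 237 235 229 229 242 199 200 201]
 [243 230 157 186 170 188 189 177 156 145 243 211 201 201]
 [246 219 102 166 193 172 151 135 120 100 219 210 205 202]
 [246 239 186 207 190 172 152 133 127 146 197 204 205 204]
 [247 246 239 224 187 169 154 134 127 172 199 201 203 204]
 [246 245 245 225 186 169 152 135 129 210 201 203 200 203]]
```

Emit:
{"fn": "arm_command", "kwargs": {
  "steps": [
    [[2, 0, 0], [0, 0, 0], -1],
    [[4, 0, 0], [0, 0, 0], -1],
    [[4, 0, 0], [0, 0, 0], -1],
    [[4, 0, 0], [0, 0, 0], -1]
  ]
}}

```text
time: 32.72
tcp_pos: [0.5293, 0.2899, 0.18]
tcp_rot: [179.9, 0.7, -174.1]
force: [4.5, 0.8, 7.0]
opening: 0.0248
grip_force: 120.6
```

```bash
python3 q.py; python3 st.py|tail -10
```

```text
32.725 [0.5293 0.2899 0.18  ] [ 179.9    0.7 -174.1] [4.5 0.8 7. ] [ 0.18  -1.689 -0.006] [22.4 13.4 11.7 87.5 -0.1 16.5] [ 9.5100e-01 -3.6747e+01  2.6760e+01  2.3700e+00  5.3900e-01  2.3000e-02]
[[247 247 247 248 244 245 240 240 237 230 236 220 220 226]
 [246 245 246 245 234 240 240 241 241 245 245 240 241 242]
 [246 247 240 229 216 221 223 223 222 237 247 229 247 248]
 [246 234 210 236 237 237 237 238 228 203 211 203 245 247]
 [238 220 234 245 245 245 245 245 242 235 179 198 223 226]
 [243 229 245 246 236 245 237 245 225 244 233 192 203 203]
 [239 224 193 213 188 207 190 207 152 180 222 196 199 201]
 [242 220 107 162 164 167 150 142 124  90 194 200 201 200]
 [246 230 118 157 179 169 149 132 124 107 194 204 205 205]
 [247 242 212 207 185 168 150 134 125 146 196 204 205 206]]
```

Emit:
{"fn": "arm_command", "kwargs": {
  "steps": [
    [[-3, 0, -10], [0, 0, 0], -1],
    [[-3, 0, -30], [0, 0, 0], -1],
    [[-20, 0, -40], [0, 0, 0], -1],
    [[-20, 0, -40], [0, 0, 0], -1],
    [[-20, 0, -40], [0, 0, 0], -1]
  ]
}}

```text
time: 33.4
tcp_pos: [0.5443, 0.2909, 0.2157]
tcp_rot: [-180.0, -0.1, -174.1]
force: [0.4, 0.4, -1.2]
opening: 0.0246
grip_force: 119.2
```

```bash
python3 - <<'E'
from h import *
A=[];B=[]
for i in range(5):
    im,d,c=snap('wrist'); P=cloud(d,c)
    for q,L in((np.array([.5371,.2911]),A),(np.array([.5371,.2911])-.052*np.array([.103,.995]),B)):
        r=np.hypot(P[...,0]-q[0],P[...,1]-q[1]); m=(d>0)&(r<.007)&(P[...,2]>.0335)&(P[...,2]<.041); Q=P[m]; L.append([*np.percentile(Q[:,2],[40,60,80]),len(Q),*Q[:,:2].mean(0)])
    m=(d>0)&(abs(P[...,0]-.6)<.03)&(abs(P[...,1]-.26)<.03); print(np.median(P[...,2][m]),end=' ')
print(); print(np.round(A,4)); print(np.round(B,4)); print(pose()[0],pose()[2]['time'])
E
```

```text
0.029237470797120718 0.029178305059001375 0.029194594232257592 0.029227017150461942 0.029205518996430424 
[[3.510e-02 3.550e-02 3.580e-02 6.800e+01 5.364e-01 2.912e-01]
 [3.520e-02 3.540e-02 3.590e-02 6.900e+01 5.365e-01 2.912e-01]
 [3.530e-02 3.560e-02 3.580e-02 6.700e+01 5.366e-01 2.912e-01]
 [3.490e-02 3.550e-02 3.590e-02 5.300e+01 5.363e-01 2.910e-01]
 [3.500e-02 3.540e-02 3.570e-02 6.100e+01 5.368e-01 2.910e-01]]
[[3.500e-02 3.540e-02 3.570e-02 6.600e+01 5.309e-01 2.393e-01]
 [3.500e-02 3.520e-02 3.590e-02 6.400e+01 5.311e-01 2.397e-01]
 [3.510e-02 3.550e-02 3.610e-02 6.500e+01 5.313e-01 2.395e-01]
 [3.500e-02 3.540e-02 3.580e-02 6.900e+01 5.314e-01 2.393e-01]
 [3.540e-02 3.570e-02 3.600e-02 6.700e+01 5.312e-01 2.393e-01]]
[0.54511425 0.29113722 0.21692741] 33.65
```

```bash
cat > ins.py <<'E'
from h import *
def target(bz,th=20,off=.012,mug=(.518,-.011),b=(-.0038,-.0008,.147)):
    a,t=np.radians(-25),np.radians(th); u=np.array([np.cos(a),np.sin(a),0]); d=np.sin(t)*u-np.cos(t)*np.array([0,0,1.]); M=coax(d,30)
    B=np.array([*mug,0])+off*u; B[2]=.009; B=B-d*bz
    return B-M@np.array(b),M,d
E
python3 - <<'E'
from ins import *
from kin import ik
H,M,d=target(.125); F,_,_=target(0)
p,M0,s=pose(); U=np.array([.50,.16,.27]); print(H,F,R.from_matrix(M).as_euler('xyz',degrees=True),s['joints'].round(1)); plan(U,M0); plan(H,M,1,(U,M0))
E
```

```text
[0.44090882 0.02361623 0.26333403] [0.47965576 0.00554824 0.14587245] [-169.68589518   17.22939656 -173.43329603] [21.9 16.7 19.8 93.  -0.  16. ]
step 0 [  58.3 -125.8  -53.2] [0. 0. 0.]
step 0 [  72.8 -129.6    6.5] [ 0.177 -0.299  0.016]
```

Emit:
{"fn": "arm_command", "kwargs": {
  "steps": [
    [[12, -25, -20], [0, 0, 0], -1],
    [[30, -60, -40], [0, 0, 0], -1],
    [[45, -95, -53], [0, 0, 0], -1],
    [[58, -126, -53], [0, 0, 0], -1],
    [[58, -126, -53], [0, 0, 0], -1]
  ]
}}

```text
time: 34.28
tcp_pos: [0.5004, 0.1583, 0.2711]
tcp_rot: [180.0, 0.3, -174.3]
force: [0.1, 0.5, -0.9]
opening: 0.0244
grip_force: 119.3
```

Emit:
{"fn": "arm_command", "kwargs": {
  "steps": [
    [[20, -35, 2], [0.05, -0.08, 0], -1],
    [[40, -70, 3], [0.1, -0.16, 0.01], -1],
    [[58, -105, 5], [0.14, -0.24, 0.01], -1],
    [[73, -130, 6], [0.177, -0.299, 0.016], -1],
    [[73, -130, 6], [0.177, -0.299, 0.016], -1]
  ]
}}

```text
time: 34.9
tcp_pos: [0.4396, 0.0231, 0.2628]
tcp_rot: [-169.7, 17.3, -173.5]
force: [0.1, 0.1, -1.0]
opening: 0.0244
grip_force: 119.3
```

Emit:
{"fn": "arm_command", "kwargs": {
  "steps": [
    [[0, 0, 0], [0, 0, 0], -1],
    [[0, 0, 0], [0, 0, 0], -1]
  ]
}}

```text
time: 35.15
tcp_pos: [0.4425, 0.0238, 0.2643]
tcp_rot: [-169.7, 17.3, -173.4]
force: [-0.1, 0.3, -1.0]
opening: 0.0243
grip_force: 119.3
```

```bash
python3 - <<'E'
from ins import *
H,M,d=target(.125); p,M0,s=pose(); print(s['time'],p,s['joints'].round(1)); plan(H,M)
for n in('wrist','scene'):
    im,dd,c=snap(n,n+'30.png'); P=cloud(dd,c); T=(P-p)@M0*1e3
    m=(dd>0)&(abs(T[...,0])<14)&(abs(T[...,1])<9)&(T[...,2]>65)&(T[...,2]<149); Q=T[m]; print(n,len(Q))
    print('shaft',[np.round(np.median(Q[abs(Q[:,2]-h)<8],0),1) for h in(75,95,115,130,142) if (abs(Q[:,2]-h)<8).any()])
    x,y,h=P[...,0],P[...,1],P[...,2]
    m=(dd>0)&(abs(x-.52)<.06)&(abs(y+.0)<.06)&(h>.083)&(h<.093); Q=P[m]; print('rim',len(Q),cv2.minEnclosingCircle(Q[:,:2].astype(np.float32)))
E
```

```text
35.15 [0.44254065 0.02382099 0.26434014] [  0.4 -28.5 -19.2  80.9  -8.4  -6. ]
step 0 [1.9 0.1 0.5] [ 0.001  0.002 -0.   ]
wrist 148
shaft [array([-1. ,  1.1, 75.4]), array([-1.2,  1.1, 95.4]), array([ -1. ,   1. , 115.4]), array([ -1.2,   0.5, 130.2]), array([ -1.8,  -1.2, 138.5])]
rim 527 ((0.5176711082458496, -0.008943296037614346), 0.03081834316253662)
scene 48
shaft [array([-6.2, -1.5, 75.1]), array([-5.4, -1.5, 96.8]), array([ -5.4,  -1.8, 117.5]), array([ -5.2,  -1.9, 128.5]), array([ -5.4,  -1.2, 140.8])]
rim 106 ((0.5184041261672974, -0.012015110813081264), 0.03269737586379051)
```

Emit:
{"fn": "arm_command", "kwargs": {
  "steps": [
    [[1, 0, 30], [0, 0, 0], -1],
    [[1, 0, 60], [0, 0, 0], -1],
    [[1, 0, 88], [0, 0, 0], -1],
    [[1, 0, 108], [0, 0, 0], -1],
    [[1, 0, 115], [0, 0, 0], -1]
  ]
}}

```text
time: 35.88
tcp_pos: [0.4761, 0.0066, 0.1537]
tcp_rot: [-169.7, 17.1, -173.5]
force: [-0.4, -0.3, -1.1]
opening: 0.0244
grip_force: 119.3
```

Emit:
{"fn": "arm_command", "kwargs": {
  "steps": [
    [[0, 0, 3], [0, 0, 0], -1],
    [[0, 0, 6], [0, 0, 0], -1],
    [[0, 0, 8], [0, 0, 0], -1],
    [[0, 0, 8], [0, 0, 0], -1]
  ]
}}

```text
time: 36.38
tcp_pos: [0.4792, 0.0053, 0.1486]
tcp_rot: [-169.7, 17.4, -173.5]
force: [-0.9, 1.0, -0.9]
opening: 0.0247
grip_force: 119.3
```

```bash
python3 - <<'E'
from ins import *
F,M,d=target(0); p,M0,s=pose(); print(s['time'],p,s['force'],s['joints'].round(1)); plan(F,M)
B=p+M0@[-.0038,-.0008,.147]; print('bit',B)
for n in('scene',):
    im,dd,c=snap(n,n+'31.png'); P=cloud(dd,c); x,y,h=P[...,0],P[...,1],P[...,2]
    m=(dd>0)&(abs(x-.52)<.06)&(abs(y+.0)<.06)&(h>.083)&(h<.09); Q=P[m]; print('rim',len(Q),cv2.minEnclosingCircle(Q[:,:2].astype(np.float32)))
E
```

```text
36.375 [0.47922981 0.00527289 0.14857517] [-0.86619099  0.99152711 -0.86227499] [ -2.4 -24.7 -30.   65.9  -7.5  -8.6]
step 0 [0.4 0.7 2.6] [-0.     0.002 -0.001]
bit [ 0.5287603  -0.01632212  0.0118109 ]
rim 78 ((0.5197645425796509, -0.010517175309360027), 0.0317196361720562)
```

Emit:
{"fn": "arm_command", "kwargs": {
  "steps": [
    [[0, 0, 2], [0, 0, 0], -1],
    [[0, 0, 4], [0, 0, 0], -1],
    [[0, 0, 4], [0, 0, 0], -1]
  ]
}}

```text
time: 36.8
tcp_pos: [0.4801, 0.0047, 0.144]
tcp_rot: [-169.7, 17.3, -173.5]
force: [-0.4, -0.5, -1.9]
opening: 0.0246
grip_force: 119.3
```

Emit:
{"fn": "arm_command", "kwargs": {
  "steps": [
    [[0, 0, 0], [0, 0, 0], -0.2],
    [[0, 0, 0], [0, 0, 0], 0],
    [[0, 0, 0], [0, 0, 0], 0.3],
    [[0, 0, 0], [0, 0, 0], 1],
    [[0, 0, 0], [0, 0, 0], 1]
  ]
}}

```text
time: 37.42
tcp_pos: [0.4804, 0.0047, 0.1445]
tcp_rot: [-169.7, 17.3, -173.5]
force: [0.4, 0.2, 0.4]
opening: 0.0856
grip_force: 0.0
```

Emit:
{"fn": "arm_command", "kwargs": {
  "steps": [
    [[0, 0, -30], [0, 0, 0], 1],
    [[0, 0, -70], [0, 0, 0], 1],
    [[0, 0, -110], [0, 0, 0], 1],
    [[0, 0, -110], [0, 0, 0], 1],
    [[0, 0, -110], [0, 0, 0], 1]
  ]
}}

```text
time: 38.05
tcp_pos: [0.446, 0.0206, 0.2473]
tcp_rot: [-169.7, 17.3, -173.5]
force: [0.7, 0.6, -0.0]
opening: 0.0852
grip_force: 0.0
```

```bash
python3 - <<'E'
from h import *
p,M,s=pose(); print(s['time'],p,s['force'])
for n in('wrist','scene'):
    im,dd,c=snap(n,n+'40.png'); P=cloud(dd,c); x,y,h=P[...,0],P[...,1],P[...,2]
    m=(dd>0)&(np.hypot(x-.48,y-.0)<.1)&(h>.1)&(h<.2)&((P-p)@M[:,2]>.02); Q=P[m]; print(n,len(Q),Q.min(0).round(3),Q.max(0).round(3))
    l=cv2.fitLine(Q.astype(np.float32),cv2.DIST_HUBER,0,.001,.001).ravel(); e=l[:3]*-np.sign(l[2]); print('dir',e,'butt',l[3:]+e*((Q-l[3:])@e).min())
    m=(dd>0)&(abs(x-.52)<.06)&(abs(y+.0)<.06)&(h>.083)&(h<.092); Q=P[m]; print('rim',len(Q),cv2.minEnclosingCircle(Q[:,:2].astype(np.float32)))
print(bot.sense()['force'])
E
```

```text
38.05 [0.44602249 0.02058069 0.24729529] [ 0.65951767  0.61341766 -0.0187033 ]
wrist 961 [ 0.436 -0.012  0.102] [0.478 0.027 0.184]
dir [-0.78568685 -0.5075765  -0.3536412 ] butt [0.46004662 0.0194505  0.18196259]
rim 414 ((0.5174949169158936, -0.009889940731227398), 0.030557066202163696)
scene 235 [ 0.442 -0.014  0.101] [0.5   0.026 0.185]
dir [ 0.49074933 -0.16007401 -0.85647035] butt [0.45402334 0.00495605 0.18309423]
rim 104 ((0.5210853815078735, -0.01024086307734251), 0.03339380398392677)
[-0.4311317   0.43666072 -0.46285776]
```

```bash
python3 -c "
from rig import bot
print(bot.finish_job())"
```

```text
the job is handed in; nothing more can be done
None
```

I handed the job in at about 38 s, with no verdict returned. The screwdriver stood in the mug leaning over the ear and was let go. It then drove the screw until its head read level with the home screw to about 0.1 mm; the blade turned freely afterwards, so I never felt a firm stop. It is now back in the upright mug, bit down and released, with the arm clear; I did not re-measure the jar, bowl and knob, but the arm stayed away from them.

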